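# Gauge the sharps bin and present the rod for reading

## Task

Check the fill of the red sharps bin: take the gauge rod by its blue handle from the white cradle, slide it into the slanted guide tube of the bin until its orange collar stops against the mouth of the guide, and draw it fully out again. Then hold the rod level, scale side up, with its tip about 10 cm above the middle of the white reading tile, and finish there still holding it steady in the gripper, touching nothing else. Leave the specimen cup, the gauze carton and the tube rack where they stand.

Things in the scene. Friction and masses are not known exactly. Their poses are not given: they have to be found in the camera images.
- rod: Loose gauge rod, about 90 g. Origin: centre of the blue handle, on the axis; x to the tip, z the scale side (up). In mm: handle x -35 to 35, 24 wide (y, grip here), 26 high; 12 square stub behind to x -63; orange collar x 67 to 75, 36 diameter; steel shaft 12 diameter to the tip at x 165, end tapered. White marked strip on the shaft's +z side. Balances 10 mm ahead of origin.
- rod_tip (a point): Tip end of the rod, on its axis (rod x = 165 mm).
- rod_collar (a point): Centre of the collar's stop face, the face towards the tip (rod x = 75 mm); it comes to lie on the guide's mouth when fully in.
- bin: Fixed red sharps bin with a yellow lid, 110 (x) x 130 (y) x 155 mm high over all. Origin: centre of its underside; z up; its +x side carries the slanted guide and looks to the left of the robot (yaw 1.0 to 1.6).
- guide: Fixed slanted guide tube. Origin: centre of its mouth, bin x 95 mm, 125 mm above the table. z points out along the bore: 40 degrees above horizontal, horizontally along the bin's +x. Bore 18 mm, 4 mm chamfer, 98 mm deep; mouth block 46 x 46 x 20 mm, face at the origin. The rod enters along -z, shaft 90 mm deep; the collar then rests on the block.
- cradle: Fixed white cradle, on either side of the bin (tile on the other). Origin: on the table, mid foot (170 x 60 x 8 mm). x points to the rod's tip, at first towards the robot within 0.4 rad. Posts 10 thick, 35 wide, 63 mm high at x -72 and 75, with open slots 16 wide, 14 deep; the rod lies in them, axis 55 mm above the table, handle free between the posts. Lift it straight up.
- tile: Fixed white reading tile in a blue frame, 110 x 110 mm, lying flat. Origin: centre of its underside; its top is 10 mm above the table.
- cup: Bystander: white specimen cup with a yellow lid, 60 diameter, 75 mm high. Origin: centre of its underside.
- gauze: Bystander: white and blue gauze carton, 70 x 120 x 60 mm high. Origin: centre of its underside.
- rack: Bystander: green tube rack with capped tubes, 90 x 176 mm, 100 mm high. Origin: centre of its underside.
Not all that is in view belongs to the job. Leave any pink or yellow look-alike of the rod alone.

How it is judged:
On the way, in this order (a step that is already met when the one before it is completed fails the run):
1. The rod is fully in the guide: collar within 3 mm of the mouth, shaft in the bore (z of rod_collar in the frame of guide between -0.004 and 0.003 m and x of rod_tip in the frame of guide between -0.006 and 0.006 m and y of rod_tip in the frame of guide between -0.006 and 0.006 m and angle between the x axis of rod and the z axis of guide, either way round below 0.1 rad), for 0.2 s.
2. The rod is drawn fully out, in the gripper (z of rod_tip in the frame of guide above 0.01 m and contact force between the fingers and rod above 0.5 N), for 0.1 s.
At the end, for the whole second after the job is handed in: The gripper holds the rod, and neither rod nor robot touches anything else; the rod is level with its scale side up within 8 degrees and steady, its tip within 30 mm (horizontally) of the tile's centre and 60 to 160 mm above the table. Cup, carton and rack are within 20 mm of where they stood (contact force between the fingers and rod above 0.5 N and angle between rod's own z axis and vertical below 0.14 rad and horizontal distance between rod_tip and tile below 0.03 m and height (world z) of rod_tip between 0.06 and 0.16 m and linear speed of rod below 0.02 m/s and angular speed of rod below 0.15 rad/s and contact force between rod and table below 0.05 N and contact force between each of rod, the arm, the fingers and bin below 0.05 N and contact force between each of rod, the arm, the fingers and cradle below 0.05 N and contact force between each of rod, the arm, the fingers and tile below 0.05 N and contact force between each of rod, the arm, the fingers and cup below 0.05 N and contact force between each of rod, the arm, the fingers and gauze below 0.05 N and contact force between each of rod, the arm, the fingers and rack below 0.05 N and distance of each of cup, gauze, rack from where it was at the start of the episode below 0.02 m); the arm keeps its last pose, push and grip.
It fails at once if the specimen cup is moved or tipped (distance of cup from where it was at the start of the episode above 0.02 m or angle between cup's own z axis and vertical above 0.2 rad).
It fails at once if the gauze carton is moved or tipped (distance of gauze from where it was at the start of the episode above 0.02 m or angle between gauze's own z axis and vertical above 0.2 rad).
It fails at once if the tube rack is moved or tipped (distance of rack from where it was at the start of the episode above 0.02 m or angle between rack's own z axis and vertical above 0.2 rad).
It also fails if it takes over 54 s, if anything falls off the work surface, if the arm or the gripper's body presses on something with over 40 N, if the wrist force passes 120 N, or if a joint passes its speed limit or range.

## Robot

A 6-joint arm with a two-finger parallel gripper is mounted at the origin on the work surface. World frame = base frame: x ahead of the robot, y to its left, z up, the work surface at z = 0. Lengths are in m, angles in rad, forces in N, time in s.
With the tool pointing down it reaches from about 0.15 to 0.775 m from the base axis. Payload 6.1 kg.
Tool frame: the origin (TCP) lies at the very end of the fingers, on their centre line; the grasp point (between the pads) lies 19 mm behind it; z points along the fingers, y is the direction in which the jaws open and shut (so a half turn about z gives the same grasp; the last joint's range is limited). The gripper opens to 85 mm and grips with 20 to 120 N. Pads are 22 mm wide; open, the fingers measure 114 mm over their backs; the gripper's body (76 mm by 85 mm) begins 54 mm behind the grasp point. The pads swing forward as they close: fully open they stand 13 mm farther back than shut.
Start: joints at [1.143, 0.126, -0.04, 1.405, 0, 1.571], TCP at [0.218, 0.478, 0.2] pointing down, gripper open.
Joint ranges: [-2.72, 2.72], [-0.95, 1.95], [-1.27, 1.35], [-1.78, 2.02], [-1.46, 1.47], [-3.14, 3.14]. Speed limits (rad/s): [2.39, 2.39, 3.01, 3.14, 3.14, 3.14].

## Interface

Orientations are given as a unit quaternion [x, y, z, w].
In Python, from station import r gives the robot as it stands. The module is installed in compiled form; this text tells all that it offers.
- The arm moves only by the tool apply_moves, never from a script. Its argument "series" is a list of rows, each an object of numbers: "rx", "ry", "rz": the turn, a rotation vector about the tool's x, y, z in rad; "dx", "dy", "dz": the shift along the tool's x, y, z in mm; "grip": the gripper command: -1 is fully open, 1 is shut, values between are in proportion. A call has 1 to 8 rows; each row is the pose to reach, as a shift and turn from the pose commanded when the call began, along the tool's axes at that moment; what a row does not reach only later rows make up. A row lasts 1/12 s, in which the tool goes at most 41.7 mm and 7.16 degrees, less where a joint would pass 70% of its speed; a pose out of reach is approached as far as the arm can. A call with a gripper value outside its range is refused whole. The fingers move at their own pace and stop on an object; "grip_force" is the grip in N (left out, the last holds). Time passes only in rows, so rows that repeat a pose let the fingers close. It gives the time, the measured TCP pose, the force and the opening at its end, in the units of the state.
- r.sense(): the state, without advancing time (a new reading comes with each control period).
- r.capture(name): name is "scene" or "side" or "wrist"; returns (picture, depth): 480x640x3 uint8, red, green, blue; 480x640 float32, m along the optical axis (not along the pixel's ray), 0 where there is no reading.
- r.camera_info(name): a dict with "camera_matrix" (3x3 intrinsics, pixels), "k1" (the pictures are not rectified: a ray, as slopes to the right and down, at radius r is drawn at 1 + k1 r^2 times it, then the intrinsics apply), "rvec" (rotation vector, rad) and "tvec" (3), from world to camera coordinates, as OpenCV has them. Camera axes: x right, y down, z forward; pixel columns grow to the right and rows downward; lengths in m; the calibration is good to about 2 mm. A picture is of the moment at which its call begins: read the wrist's pose just before it. camera_info takes no time and is no camera call; for the wrist camera it gives the pose at the moment of the call.
- r.hand_in(): hands the job in, once; it reports no verdict.
The state is a dict: "clock": time; "joints": joint angles; "dq": joint speeds; "tau": joint torques, N m; "ee_pos": TCP position; "ee_rot": TCP orientation; "wrist_force": force on the tool from outside, world axes, zero at the start; "moment": the same for the moment, N m; "width": finger opening in m.
Only numpy, scipy, OpenCV 4.12 (cv2) and the standard library are available. Lean on these libraries where they do the work, as an engineer would, in place of code of your own. Each camera call takes 0.05 s, during which the arm holds its last target.

## Working session

There is one attempt and no reset: what is moved stays moved. The work goes in short steps, Python scripts to look and compute and a tool call to move; the robot and the scene stay as the last step left them, time stands still between calls to the robot, and variables do not carry over. Pictures are saved under pics/ and viewed, and the job is handed in when it is done.

Besides the shell and the picture viewer there is one more tool, called after "Request:" as name(argument=value, ...), one argument or row to a line, values as JSON. apply_moves: Moves the arm, as the interface text tells. Its arguments: {"type":"object","properties":{"series":{"type":"array","items":{"type":"object","properties":{"rx":{"type":"number"},"ry":{"type":"number"},"rz":{"type":"number"},"dx":{"type":"number"},"dy":{"type":"number"},"dz":{"type":"number"},"grip":{"type":"number"}}}},"grip_force":{"type":"number"}},"required":["series"]}

```bash
mkdir -p pics; ls; python3 - <<'E'
from station import r
import cv2,numpy as np
print(r.sense())
for n in ["scene","side","wrist"]:
    i=r.camera_info(n); print(n,i)
    p,d=r.capture(n)
    cv2.imwrite(f"pics/{n}0.png",p[:,:,::-1]); np.save(f"pics/{n}0.npy",d)
E
```

```text
pics
{'clock': 0.0, 'joints': array([ 1.14299651e+00,  1.26368743e-01, -4.06084084e-02,  1.40539282e+00,
       -1.06722485e-05,  1.57079130e+00]), 'dq': array([ 0.00018225, -0.00102899, -0.00221376, -0.00028983, -0.00029441,
        0.00078763]), 'tau': array([-9.02327592e-04, -4.35911286e+01,  3.52927566e+01,  1.71335076e-02,
        4.76183095e-05, -5.54707640e-06]), 'ee_pos': array([0.21762094, 0.47727159, 0.19923423]), 'ee_rot': array([ 2.12270007e-01,  9.77210737e-01, -7.70024626e-04, -1.61808467e-04]), 'wrist_force': array([0.12946072, 0.4544287 , 0.02097973]), 'moment': array([ 0.00600629, -0.03396672, -0.02899475]), 'width': 0.08562116006880702}
scene {'camera_matrix': array([[441.92441728,   0.        , 319.73107229],
       [  0.        , 441.92441728, 238.66532172],
       [  0.        ,   0.        ,   1.        ]]), 'k1': 0.03408961495801825, 'rvec': array([ 1.87794511,  1.43715043, -0.68997608]), 'tvec': array([-0.17963947, -0.20672627,  1.78941161])}
side {'camera_matrix': array([[536.53149322,   0.        , 315.10030221],
       [  0.        , 536.53149322, 239.11436692],
       [  0.        ,   0.        ,   1.        ]]), 'k1': -0.08308700599609582, 'rvec': array([ 0.26079579, -2.66694305,  1.45292007]), 'tvec': array([0.49456965, 0.12557371, 1.68808837])}
wrist {'camera_matrix': array([[426.14552817,   0.        , 324.39122005],
       [  0.        , 426.14552817, 238.09963697],
       [  0.        ,   0.        ,   1.        ]]), 'k1': 0.031766568598248744, 'rvec': array([-2.43624972, -1.56696222, -0.21845467]), 'tvec': array([-0.52351871, -0.03557903,  0.37946326])}
```

View pics/scene0.png

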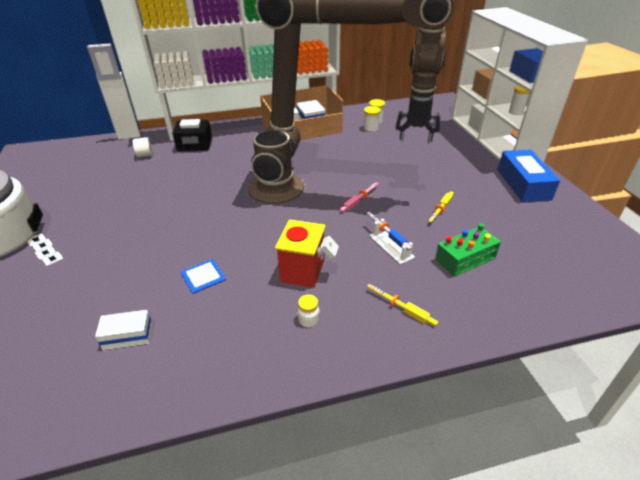

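View pics/side0.png

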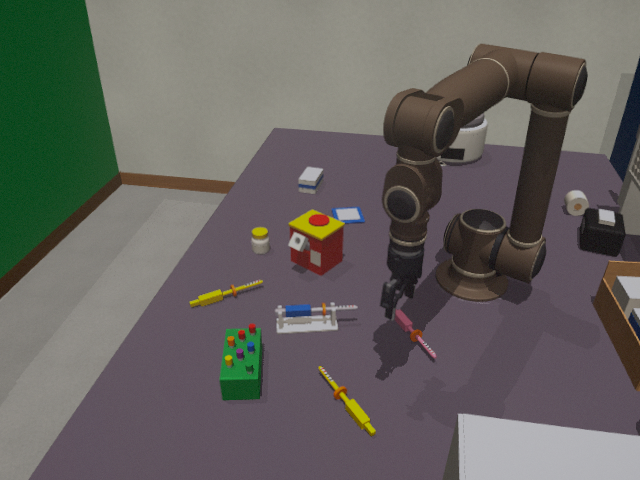

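View pics/wrist0.png

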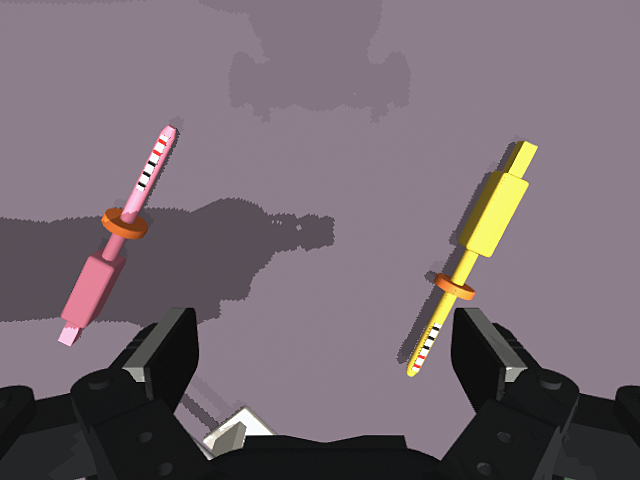

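The scene picture shows the blue-handled rod in the white cradle at (395,240), the bin at (302,253) with its guide block at (329,247), the tile at (203,275), the cup at (308,311), the carton at (124,329) and the rack at (468,249).
Rod candidates: pink (360,197), yellow (442,207), yellow (402,305) and the blue handle in the white cradle (395,238). Only the last one fits the description. I'll confirm it in enlarged crops.

```bash
cat > h.py <<'E'
import cv2,numpy as np
from scipy.spatial.transform import Rotation as R
def cam(i):
    K=i["camera_matrix"];Rm=cv2.Rodrigues(np.array(i["rvec"]))[0];return K,i["k1"],Rm,np.array(i["tvec"])
def proj(i,P):
    P=np.atleast_2d(P).astype(float)
    K,k,Rm,t=cam(i)
    return cv2.projectPoints(P,Rm,t,K,np.array([k,0,0,0.]))[0][:,0]
def ray(i,uv):
    K,k,Rm,t=cam(i)
    n=cv2.undistortPoints(np.array(uv,float).reshape(-1,1,2),K,np.array([k,0,0,0.]),R=None,P=None)[:,0]
    d=np.c_[n,np.ones(len(n))]@Rm   # per unit depth
    return -Rm.T@t,d
def onplane(i,uv,z):
    c,d=ray(i,uv); s=(z-c[2])/d[:,2]; return c+s[:,None]*d
def cloud(i,dep):
    v,u=np.mgrid[0:480,0:640]; c,d=ray(i,np.c_[u.ravel(),v.ravel()])
    return (c+dep.ravel()[:,None]*d).reshape(480,640,3)
E
python3 - <<'E'
import cv2
s=cv2.imread("pics/scene0.png"); d=cv2.imread("pics/side0.png")
def c(im,x,y,w,h,k,n): cv2.imwrite(n,cv2.resize(im[y:y+h,x:x+w],None,fx=k,fy=k,interpolation=cv2.INTER_CUBIC))
c(s,265,200,160,110,5,"pics/s_a.png")
c(d,260,200,120,140,4,"pics/d_a.png")
c(s,170,250,70,50,8,"pics/s_t.png")
E
```

```text
(no output)
```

View pics/s_a.png

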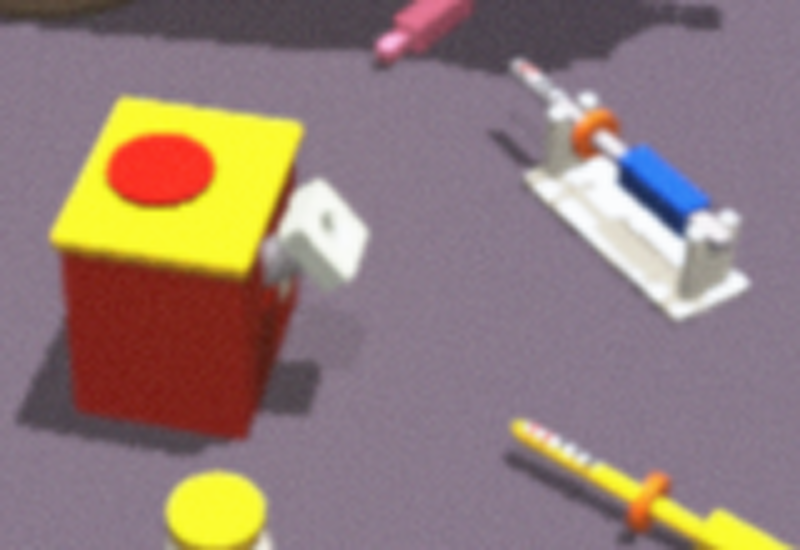

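View pics/d_a.png

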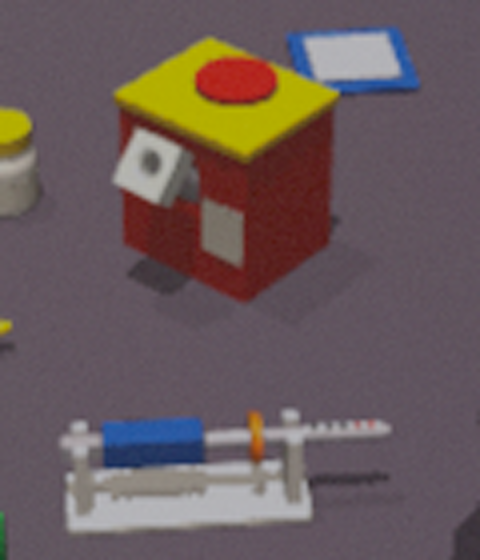

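View pics/s_t.png

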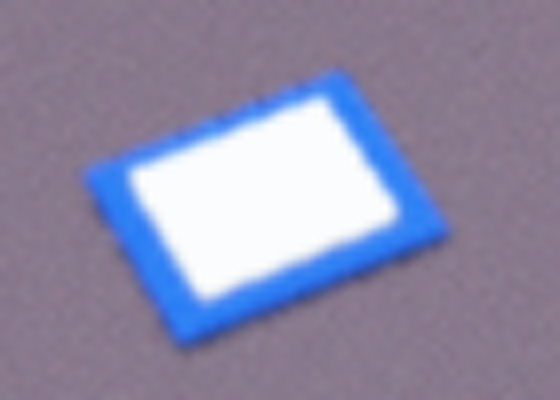

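The crop confirms it: blue handle, orange collar and white-marked steel shaft lying in the white cradle's posts. Next I triangulate the bin lid, guide mouth, tile and rod.

```bash
python3 - <<'E'
from station import r
from h import *
S=r.camera_info("scene");D=r.camera_info("side")
def cr(p,k,o): return (np.array(p,float)+.5)/k-.5+np.array(o)
ls=cr([(123,96),(302,122),(246,275),(51,240)],5,(265,200)); ld=cr([(212,38),(338,98),(246,160),(115,95)],4,(260,200))
for n,i,l in(("S",S,ls),("D",D,ld)):
    P=onplane(i,l,.155); print(n,P.round(4)[:,:2].tolist(),P.mean(0).round(4), [np.linalg.norm(P[k]-P[k-1]).round(4) for k in range(4)])
    for k in range(4):
        e=P[k]-P[k-1]; print("  yaw",np.arctan2(e[1],e[0]).round(3))
T=onplane(S,cr([(340,70),(450,232),(185,345),(88,175)],8,(170,250)),.01);print("tileS",T.round(4).tolist(),T.mean(0))
T=onplane(D,cr([(290,33),(404,28),(419,86),(308,91)],4,(260,200)),.01);print("tileD",T.round(4).tolist(),T.mean(0))
def tri(a,b):
    c1,d1=ray(S,[a]);c2,d2=ray(D,[b]);d1=d1[0];d2=d2[0]
    A=np.c_[d1,-d2];x=np.linalg.lstsq(A,c2-c1,rcond=None)[0];p=c1+x[0]*d1;q=c2+x[1]*d2;return ((p+q)/2).round(4),np.linalg.norm(p-q).round(4)
print("mouth",tri(cr([(327,220)],5,(265,200))[0],cr([(152,162)],4,(260,200))[0]))
print("tip",tri(cr([(517,65)],5,(265,200))[0],cr([(388,429)],4,(260,200))[0]))
print("collar",tri(cr([(596,133)],5,(265,200))[0],cr([(256,436)],4,(260,200))[0]))
ds=np.load("pics/scene0.npy");dd=np.load("pics/side0.npy")
cs=cloud(S,ds);cd=cloud(D,dd);ims=cv2.imread("pics/scene0.png");imd=cv2.imread("pics/side0.png")
for c,im in((cs,ims),(cd,imd)):
    hsv=cv2.cvtColor(im,cv2.COLOR_BGR2HSV).reshape(-1,3);P=c.reshape(-1,3)
    blue=(hsv[:,0]>100)&(hsv[:,0]<130)&(hsv[:,1]>150)&(P[:,2]>.055)&(P[:,2]<.08)&(P[:,0]<.8)&(P[:,0]>.2)&(P[:,1]>-.1)&(P[:,1]<.5)
    q=P[blue];print("blue",len(q),q.mean(0).round(4),q.min(0).round(3),q.max(0).round(3))
    q2=q[:,:2]-q[:,:2].mean(0);w=np.linalg.svd(q2,full_matrices=False)[2][0];print(np.arctan2(*w[::-1]), np.ptp(q2@w))
# obstacles
for n,uv in(("cup",(308,311)),("rack",(468,249)),("gauze",(124,329))):
    pass
for y,x in((262,240),(345,242)):pass
for n,c,a in(("cup",cs,(303,308)),("cup",cd,(232,260))): print(n,c[a[0],a[1]].round(3))
m=(cs[:,:,2]>.04)&(cs[:,:,2]<.11)
for n,(x0,y0,x1,y1) in dict(cup=(294,293,325,330),rack=(432,222,505,275),gauze=(92,308,155,350)).items():
    q=cs[y0:y1,x0:x1][m[y0:y1,x0:x1]];print(n,q.min(0).round(3),q.max(0).round(3))
E
```

```text
S [[0.4235, -0.0216], [0.479, 0.0783], [0.6055, 0.0111], [0.5461, -0.0892]] [ 0.5135 -0.0054  0.155 ] [np.float64(0.14), np.float64(0.1143), np.float64(0.1432), np.float64(0.1165)]
  yaw 2.638
  yaw 1.063
  yaw -0.488
  yaw -2.105
D [[0.5264, -0.0712], [0.4116, 0.0023], [0.4654, 0.1034], [0.5829, 0.0314]] [0.4966 0.0165 0.155 ] [np.float64(0.1171), np.float64(0.1363), np.float64(0.1146), np.float64(0.1377)]
  yaw -2.074
  yaw 2.573
  yaw 1.082
  yaw -0.55
tileS [[0.3748, -0.2779, 0.01], [0.4817, -0.2435, 0.01], [0.5153, -0.3453, 0.01], [0.4106, -0.3786, 0.01]] [ 0.44561564 -0.31133005  0.01      ]
tileD [[0.5059, -0.3448, 0.01], [0.4002, -0.3757, 0.01], [0.3734, -0.2706, 0.01], [0.4718, -0.2421, 0.01]] [ 0.4378429  -0.30831957  0.01      ]
mouth (array([0.5426, 0.077 , 0.1277]), np.float64(0.0024))
tip (array([0.3333, 0.2737, 0.0565]), np.float64(0.002))
collar (array([0.4217, 0.2987, 0.0568]), np.float64(0.0016))
blue 127 [0.4967 0.3142 0.0664] [0.462 0.296 0.056] [0.527 0.335 0.073]
0.25139012193860694 0.06410520063851141
blue 192 [0.4897 0.3221 0.0642] [0.457 0.298 0.055] [0.523 0.34  0.072]
-2.8414763605778335 0.0648218204258982
cup [ 0.705 -0.032  0.074]
cup [ 0.697 -0.029  0.072]
cup [ 0.675 -0.061  0.04 ] [ 0.731 -0.004  0.08 ]
rack [0.526 0.423 0.04 ] [0.656 0.616 0.105]
gauze [ 0.585 -0.586  0.04 ] [ 0.67  -0.462  0.066]
```

```bash
cat >> h.py <<'E'
def delta(s,p,Rt):
    """tool-frame shift(mm)+rotvec from measured state s to target pose"""
    R0=R.from_quat(s["ee_rot"]); d=R0.inv().apply(np.array(p)-s["ee_pos"])*1000
    return d.round(1).tolist(),(R0.inv()*Rt).as_rotvec().round(4).tolist()
def rodR(yaw,pitch):  # tool orientation with tool x=rod x (yaw, pitch down), tool z=-rod z
    cx,sx=np.cos(yaw),np.sin(yaw);x=np.array([np.cos(pitch)*cx,np.cos(pitch)*sx,-np.sin(pitch)])
    zr=np.array([np.sin(pitch)*cx,np.sin(pitch)*sx,np.cos(pitch)])
    z=-zr; y=np.cross(z,x); return R.from_matrix(np.c_[x,y,z])
E
python3 - <<'E'
from station import r
from h import *
s=r.sense();w=r.camera_info("wrist");K,k,Rm,t=cam(w)
R0=R.from_quat(s["ee_rot"]);c=-Rm.T@t
print("cam in tool",R0.inv().apply(c-s["ee_pos"]).round(4),"axis",R0.inv().apply(Rm[2]).round(3),"right",R0.inv().apply(Rm[0]).round(3))
print(delta(s,(.492,.319,.24),rodR(-np.pi+.275,0)))
E
```

```text
cam in tool [ 0.0707 -0.0005 -0.1741] axis [-0.277 -0.001  0.961] right [-0.     1.     0.001]
([-315.3, -30.3, -40.5], [-0.0011, -0.0004, -0.7028])
```

Request:
apply_moves(
  series=[
    {"dx": -315, "dy": -30, "dz": -40, "rz": -0.703, "grip": -1},
    {"dx": -315, "dy": -30, "dz": -40, "rz": -0.703, "grip": -1},
    {"dx": -315, "dy": -30, "dz": -40, "rz": -0.703, "grip": -1},
    {"dx": -315, "dy": -30, "dz": -40, "rz": -0.703, "grip": -1},
    {"dx": -315, "dy": -30, "dz": -40, "rz": -0.703, "grip": -1},
    {"dx": -315, "dy": -30, "dz": -40, "rz": -0.703, "grip": -1},
    {"dx": -315, "dy": -30, "dz": -40, "rz": -0.703, "grip": -1},
    {"dx": -315, "dy": -30, "dz": -40, "rz": -0.703, "grip": -1},
  ],
)

```text
$.series[0]: bad value
```

Request:
apply_moves(
  series=[
    {"dx": 0, "grip": -1},
    {"dx": 0, "grip": -1},
    {"dx": 0, "grip": -1},
    {"dx": 0, "grip": -1},
  ],
)

```text
$.series[0]: bad value
```

```bash
python3 - <<'E'
from station import r
from h import *
import pickle
s=r.sense();i=r.camera_info("wrist");p,d=r.capture("wrist")
print(s["clock"],s["joints"].round(3),s["ee_pos"].round(4),abs(s["dq"]).max())
pickle.dump((s,i,p,d),open("pics/w1.pkl","wb"));cv2.imwrite("pics/w1.png",p[:,:,::-1])
print(delta(s,(.492,.319,.24),rodR(-np.pi+.275,0)))
E
```

```text
0.15 [ 1.143  0.126 -0.04   1.405  0.     1.571] [0.2177 0.4774 0.1994] 0.0032333578010598166
([-315.3, -30.3, -40.5], [-0.0011, -0.0004, -0.7028])
```

View pics/w1.png

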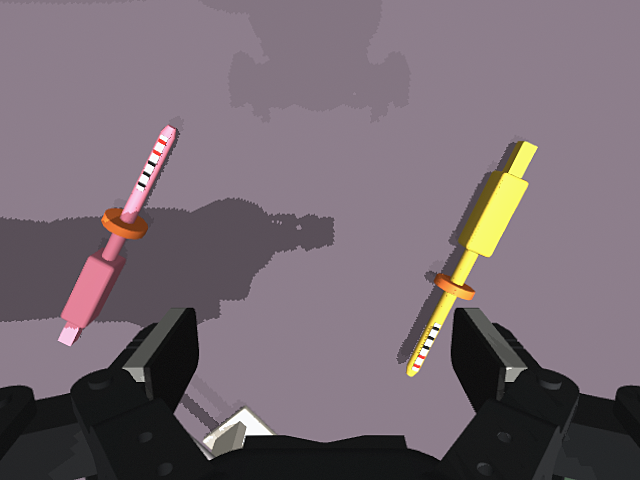

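The call was refused, so the arm has not moved. I'll try again with every field given.

Request:
apply_moves(
  series=[
    {"dx": -315, "dy": -30, "dz": -40, "rx": 0, "ry": 0, "rz": -0.703, "grip": -1},
    {"dx": -315, "dy": -30, "dz": -40, "rx": 0, "ry": 0, "rz": -0.703, "grip": -1},
    {"dx": -315, "dy": -30, "dz": -40, "rx": 0, "ry": 0, "rz": -0.703, "grip": -1},
    {"dx": -315, "dy": -30, "dz": -40, "rx": 0, "ry": 0, "rz": -0.703, "grip": -1},
    {"dx": -315, "dy": -30, "dz": -40, "rx": 0, "ry": 0, "rz": -0.703, "grip": -1},
    {"dx": -315, "dy": -30, "dz": -40, "rx": 0, "ry": 0, "rz": -0.703, "grip": -1},
    {"dx": -315, "dy": -30, "dz": -40, "rx": 0, "ry": 0, "rz": -0.703, "grip": -1},
    {"dx": -315, "dy": -30, "dz": -40, "rx": 0, "ry": 0, "rz": -0.703, "grip": -1},
  ],
)

```text
clock: 0.87
ee_pos: [0.4859, 0.3227, 0.2391]
ee_rot: [-0.138, 0.99, 0.0, -0.0]
wrist_force: [1.4, 0.3, 0.5]
width: 0.0853
```

Request:
apply_moves(
  series=[
    {"dx": 0, "dy": 0, "dz": 0, "rx": 0, "ry": 0, "rz": 0, "grip": -1},
    {"dx": 0, "dy": 0, "dz": 0, "rx": 0, "ry": 0, "rz": 0, "grip": -1},
    {"dx": 0, "dy": 0, "dz": 0, "rx": 0, "ry": 0, "rz": 0, "grip": -1},
  ],
)

```text
clock: 1.12
ee_pos: [0.4845, 0.3238, 0.2385]
ee_rot: [-0.137, 0.991, -0.0, -0.001]
wrist_force: [-0.4, 0.5, 0.1]
width: 0.0852
```

```bash
cat > snap.py <<'E'
from station import r
from h import *
import pickle,sys
n=sys.argv[1]
s=r.sense();i=r.camera_info("wrist");p,d=r.capture("wrist")
print(s["clock"],s["joints"].round(3),s["ee_pos"].round(4),abs(s["dq"]).max().round(4),"w",s["width"].round(4))
pickle.dump((s,i,p,d),open(f"pics/{n}.pkl","wb"));cv2.imwrite(f"pics/{n}.png",p[:,:,::-1])
E
python3 snap.py w2
```

```text
Traceback (most recent call last):
  File "snap.py", line 6, in <module>
    print(s["clock"],s["joints"].round(3),s["ee_pos"].round(4),abs(s["dq"]).max().round(4),"w",s["width"].round(4))
                                                                                               ^^^^^^^^^^^^^^^^
AttributeError: 'float' object has no attribute 'round'
```

```bash
sed -i 's/s\["width"\].round(4)/round(s["width"],4)/' snap.py
python3 snap.py w2
```

```text
1.1667 [0.59  0.243 0.187 1.516 0.    0.315] [0.4839 0.3242 0.2386] 0.0203 w 0.0858
```

View pics/w2.png

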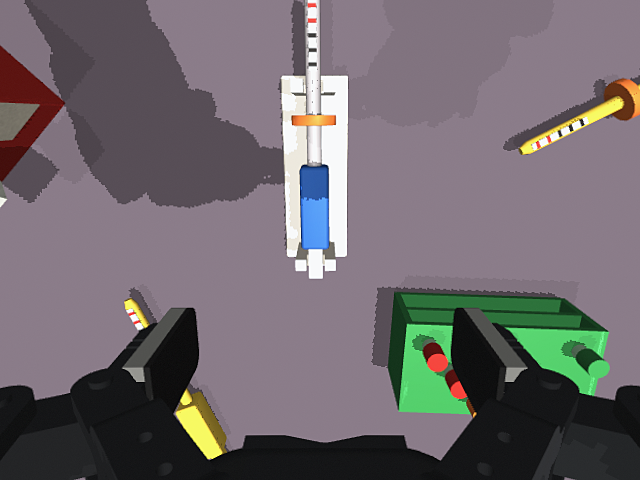

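Wrist picture: the blue handle runs from about (315,168) to (315,248), the collar is at (314,120), and the rack is to the right at (500,350). The rod is nearly aligned with the image. I'll measure it in a crop.

```bash
python3 - <<'E'
import cv2
im=cv2.imread("pics/w2.png")
cv2.imwrite("pics/w2c.png",cv2.resize(im[0:290,260:370],None,fx=2,fy=2,interpolation=cv2.INTER_CUBIC))
cv2.imwrite("pics/w2d.png",cv2.resize(im[140:290,270:360],None,fx=4,fy=4,interpolation=cv2.INTER_CUBIC))
E
```

```text
(no output)
```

View pics/w2d.png

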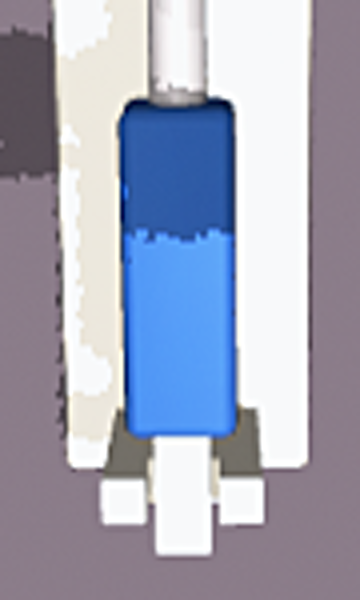

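View pics/w2c.png

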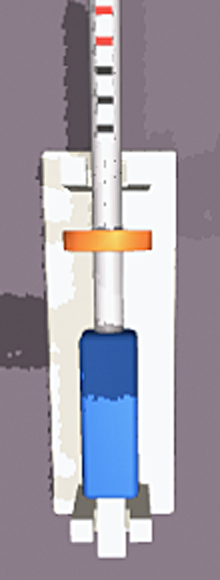

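```bash
python3 - <<'E'
from h import *
import pickle
s,i,p,d=pickle.load(open("pics/w2.pkl","rb"))
def cr(p,k,o): return (np.array(p,float)+.5)/k-.5+np.array(o)
P=onplane(i,cr([(120,107),(235,107),(127,436),(239,436)],4,(270,140)),.068)
print(P.round(4)); f=(P[0]+P[1])/2;b=(P[2]+P[3])/2
print("len",np.linalg.norm(f-b),"w",np.linalg.norm(P[0]-P[1]),np.linalg.norm(P[2]-P[3]),"yaw",np.arctan2(*(f-b)[1::-1])+np.pi,"ctr",(f+b)/2)
st=onplane(i,cr([(183,553)],4,(270,140)),.061)[0];print("stub",st,"-> origin",st[:2]+.063*(f-b)[:2]/np.linalg.norm(f-b))
C=cloud(i,d);hsv=cv2.cvtColor(p,cv2.COLOR_RGB2HSV)
m=(hsv[...,0]>100)&(hsv[...,0]<130)&(hsv[...,1]>150)
m[:150]=0;m[260:]=0
q=C[m];q=q[np.isfinite(q).all(1)];print("depth z",np.median(q[:,2]),q[q[:,2]>.06].mean(0))
yaw=-np.pi+.275
o=(f+b)/2;yaw=np.arctan2(*(f-b)[1::-1])
print(delta(s,(o[0],o[1],.10),rodR(yaw,0)),delta(s,(o[0],o[1],.036),rodR(yaw,0)))
E
```

```text
[[0.4588 0.2961 0.068 ]
 [0.4525 0.3183 0.068 ]
 [0.5252 0.3153 0.068 ]
 [0.5187 0.3381 0.068 ]]
len 0.06912278030692508 w 0.023059671482009512 0.023728153743040634 yaw 0.28542743032285944 ctr [0.48878325 0.31696401 0.068     ]
stub [0.55014596 0.33433428 0.061     ] -> origin [0.48969485 0.31659552]
depth z 0.06811682981778988 [0.48784042 0.31627064 0.06941326]
([-2.8, -8.3, 138.6], [0.0, -0.0009, -0.0099]) ([-2.9, -8.3, 202.6], [0.0, -0.0009, -0.0099])
```

Request:
apply_moves(
  series=[
    {"dx": -3, "dy": -8, "dz": 40, "rx": 0, "ry": 0, "rz": -0.01, "grip": -1},
    {"dx": -3, "dy": -8, "dz": 80, "rx": 0, "ry": 0, "rz": -0.01, "grip": -1},
    {"dx": -3, "dy": -8, "dz": 115, "rx": 0, "ry": 0, "rz": -0.01, "grip": -1},
    {"dx": -3, "dy": -8, "dz": 145, "rx": 0, "ry": 0, "rz": -0.01, "grip": -1},
    {"dx": -3, "dy": -8, "dz": 170, "rx": 0, "ry": 0, "rz": -0.01, "grip": -1},
    {"dx": -3, "dy": -8, "dz": 190, "rx": 0, "ry": 0, "rz": -0.01, "grip": -1},
    {"dx": -3, "dy": -8, "dz": 202, "rx": 0, "ry": 0, "rz": -0.01, "grip": -1},
    {"dx": -3, "dy": -8, "dz": 202, "rx": 0, "ry": 0, "rz": -0.01, "grip": -1},
  ],
)

```text
clock: 1.88
ee_pos: [0.4865, 0.3169, 0.0339]
ee_rot: [-0.143, 0.99, -0.001, -0.002]
wrist_force: [0.3, -0.2, -0.2]
width: 0.0854
```

```bash
python3 snap.py w3; python3 - <<'E'
from h import *
import pickle
s,i,p,d=pickle.load(open("pics/w3.pkl","rb"))
print(delta(s,(.489,.3168,.036),rodR(-np.pi+.285,0)),s["wrist_force"])
E
```

```text
1.8833 [ 0.577  0.283 -0.214  1.08   0.     0.29 ] [0.4865 0.3169 0.0339] 0.0619 w 0.0854
([-2.4, -0.8, -2.1], [-0.0014, -0.005, 0.0026]) [ 0.31560728 -0.23675848 -0.24172401]
```

View pics/w3.png

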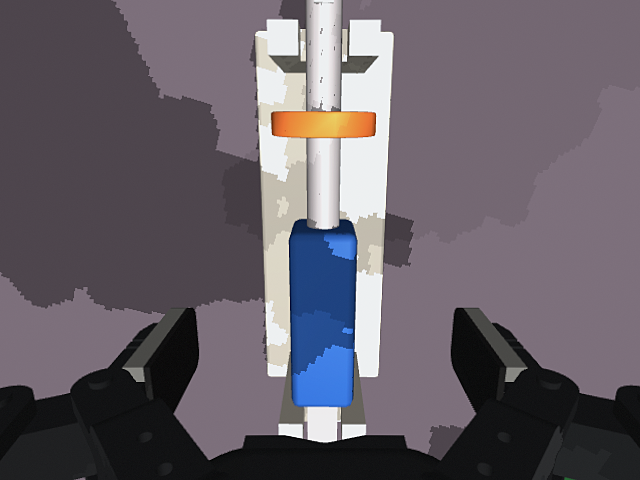

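The handle is centred between the fingers, spanning (292-355, 228-405). I'll close now.

Request:
apply_moves(
  series=[
    {"dx": -2, "dy": 0, "dz": -2, "rx": 0, "ry": -0.005, "rz": 0.002, "grip": -1},
    {"dx": -2, "dy": 0, "dz": -2, "rx": 0, "ry": -0.005, "rz": 0.002, "grip": -1},
    {"dx": -2, "dy": 0, "dz": -2, "rx": 0, "ry": -0.005, "rz": 0.002, "grip": 1},
    {"dx": -2, "dy": 0, "dz": -2, "rx": 0, "ry": -0.005, "rz": 0.002, "grip": 1},
    {"dx": -2, "dy": 0, "dz": -2, "rx": 0, "ry": -0.005, "rz": 0.002, "grip": 1},
    {"dx": -2, "dy": 0, "dz": -2, "rx": 0, "ry": -0.005, "rz": 0.002, "grip": 1},
    {"dx": -2, "dy": 0, "dz": -2, "rx": 0, "ry": -0.005, "rz": 0.002, "grip": 1},
    {"dx": -2, "dy": 0, "dz": -2, "rx": 0, "ry": -0.005, "rz": 0.002, "grip": 1},
  ],
  grip_force=60,
)

```text
clock: 2.6
ee_pos: [0.4916, 0.3176, 0.0389]
ee_rot: [-0.141, 0.99, 0.0, 0.002]
wrist_force: [-1.0, -0.0, 0.3]
width: 0.0119
```

Request:
apply_moves(
  series=[
    {"dx": 0, "dy": 0, "dz": 0, "rx": 0, "ry": 0, "rz": 0, "grip": 1},
    {"dx": 0, "dy": 0, "dz": 0, "rx": 0, "ry": 0, "rz": 0, "grip": 1},
    {"dx": 0, "dy": 0, "dz": 0, "rx": 0, "ry": 0, "rz": 0, "grip": 1},
    {"dx": 0, "dy": 0, "dz": 0, "rx": 0, "ry": 0, "rz": 0, "grip": 1},
  ],
)

```text
clock: 2.93
ee_pos: [0.4915, 0.3177, 0.0388]
ee_rot: [-0.141, 0.99, 0.0, 0.002]
wrist_force: [-0.3, 0.2, -0.6]
width: 0.0
```

```bash
python3 snap.py w4; python3 - <<'E'
from h import *
import pickle
s,i,p,d=pickle.load(open("pics/w4.pkl","rb"))
print(R.from_quat(s["ee_rot"]).as_matrix().round(4),s["wrist_force"],s["moment"])
E
```

```text
2.9333 [ 5.75e-01  2.80e-01 -2.06e-01  1.08e+00 -1.00e-03  2.91e-01] [0.4915 0.3177 0.0388] 0.0014 w 0.0
[[-0.9602 -0.2794  0.0047]
 [-0.2794  0.9602  0.0013]
 [-0.0049 -0.     -1.    ]] [-0.33320472  0.22890289 -0.57880165] [-0.02218144  0.05837592  0.00947366]
```

View pics/w4.png

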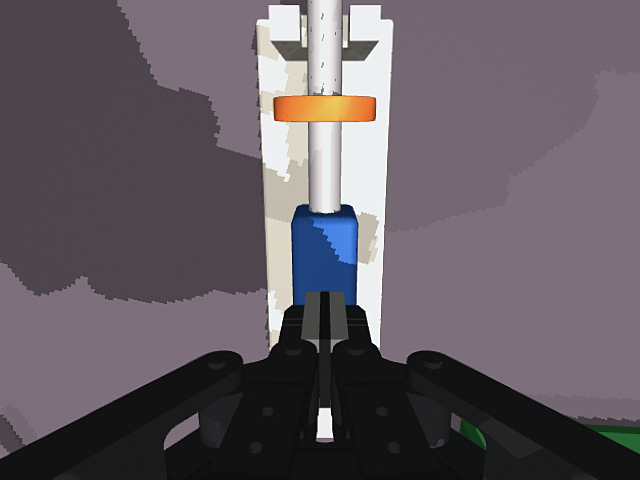

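The fingers shut to 0, so they missed the handle. I'll check heights with depth before moving.

```bash
python3 - <<'E'
from h import *
import pickle
s,i,p,d=pickle.load(open("pics/w4.pkl","rb"))
C=cloud(i,d);T=R.from_quat(s["ee_rot"]).inv()
for u,v in((310,298),(338,298),(310,330),(324,420),(324,260),(324,150),(270,350),(345,50),(325,110)):
    q=C[v,u];print((u,v),d[v,u],q.round(4),T.apply(q-s["ee_pos"]).round(4))
cv2.imwrite("pics/w4c.png",cv2.resize(p[190:450,250:400,::-1],None,fx=2.3,fy=2.3,interpolation=cv2.INTER_CUBIC))
from station import r
p,d=r.capture("side");cv2.imwrite("pics/d4.png",cv2.resize(p[220:360,250:420,::-1],None,fx=4.5,fy=4.2,interpolation=cv2.INTER_CUBIC))
E
```

```text
(310, 298) 0.14413795 [0.4815 0.3096 0.08  ] [ 0.0117 -0.005  -0.0412]
(338, 298) 0.1434834 [0.4786 0.3186 0.0805] [ 0.0119  0.0045 -0.0418]
(310, 330) 0.12293955 [0.4814 0.3103 0.102 ] [ 0.0115 -0.0042 -0.0633]
(324, 420) 0.18051234 [0.542  0.332  0.0609] [-0.0526 -0.0003 -0.0218]
(324, 260) 0.15338062 [0.4713 0.3115 0.0676] [ 0.021  -0.0002 -0.0289]
(324, 150) 0.14870119 [0.4345 0.3008 0.0613] [ 0.0594 -0.0002 -0.0227]
(270, 350) 0.23162587 [0.5493 0.3036 0.0074] [-0.0513 -0.0296  0.0317]
(345, 50) 0.16002671 [0.399  0.2986 0.0393] [ 0.0942  0.0076 -0.0009]
(325, 110) 0.13414754 [0.4217 0.2975 0.0726] [ 0.0725  0.0001 -0.0341]
```

View pics/w4c.png

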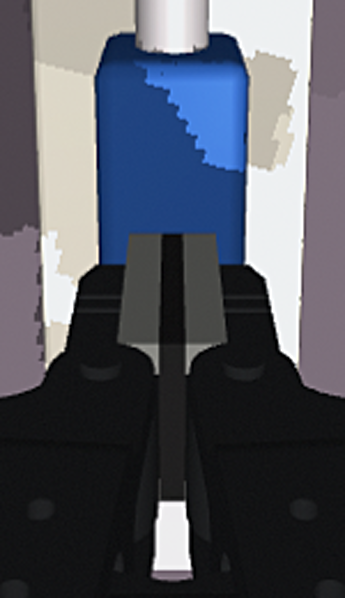

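View pics/d4.png

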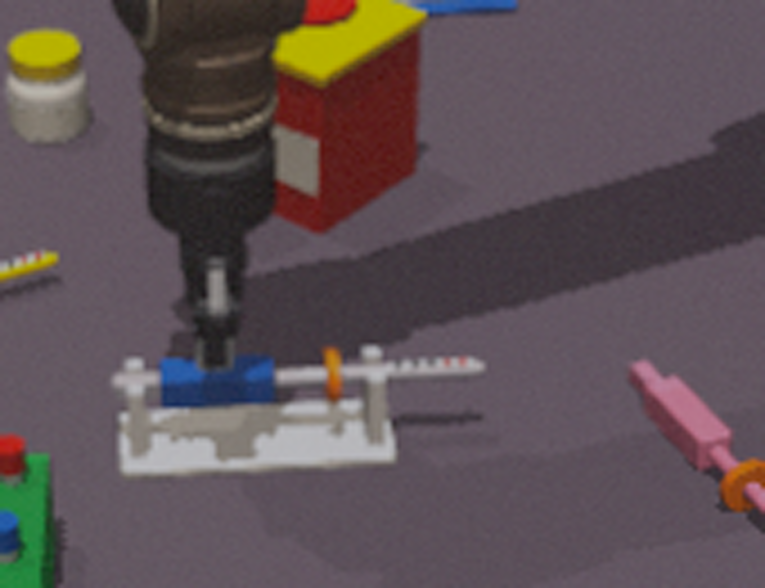

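```bash
python3 - <<'E'
from h import *
import pickle
for n,pts in(("w3",((190,315),(150,375),(458,315),(490,372),(194,330))),("w4",((312,296),(312,310),(335,296),(324,300),(324,330),(324,300),(290,310)))):
    s,i,p,d=pickle.load(open(f"pics/{n}.pkl","rb"))
    C=cloud(i,d);T=R.from_quat(s["ee_rot"]).inv()
    print(n,s["ee_pos"])
    for u,v in pts:
        q=C[v,u];print((u,v),d[v,u],q.round(4),T.apply(q-s["ee_pos"]).round(4))
    L=T.apply((C-s["ee_pos"]).reshape(-1,3)).reshape(480,640,3)
    hsv=cv2.cvtColor(p,cv2.COLOR_RGB2HSV)
    m=(abs(L[...,0])<.03)&(L[...,2]<-.035)&(L[...,2]>-.1)&(d>0)
    if n=="w3": m=(abs(L[...,1])>.035)&(abs(L[...,1])<.06)&(L[...,2]<.03)&(d>0)
    q=L[m];print(len(q),"max tool z",np.percentile(q[:,2],[50,95,99,100]).round(4), q[q[:,2]>np.percentile(q[:,2],99)].mean(0).round(4))
E
```

```text
w3 [0.4864698  0.31693007 0.03387294]
(190, 315) 0.13604604 [0.4894 0.2732 0.0841] [ 0.0099 -0.0428 -0.0501]
(150, 375) 0.10473466 [0.4894 0.2735 0.1166] [ 0.0099 -0.0426 -0.0827]
(458, 315) 0.1359635 [0.4652 0.3549 0.084 ] [ 0.0099  0.0423 -0.0501]
(490, 372) 0.11067544 [0.4678 0.3559 0.111 ] [ 0.0072  0.0426 -0.0772]
(194, 330) 0.14006603 [0.4956 0.2751 0.0817] [ 0.0033 -0.0428 -0.0478]
27117 max tool z [-0.0928 -0.0532 -0.0473 -0.0434] [ 0.0007  0.0023 -0.046 ]
w4 [0.49154836 0.3176622  0.03884739]
(312, 296) 0.14563833 [0.4813 0.3102 0.0784] [ 0.0117 -0.0043 -0.0396]
(312, 310) 0.13536055 [0.4813 0.3105 0.0891] [ 0.0116 -0.004  -0.0503]
(335, 296) 0.14585918 [0.4792 0.3178 0.0782] [ 0.0116  0.0035 -0.0394]
(324, 300) 0.14188752 [0.4799 0.3141 0.0822] [ 0.0119 -0.0002 -0.0434]
(324, 330) 0.12197889 [0.4798 0.3141 0.1029] [ 0.012  -0.0002 -0.0641]
(324, 300) 0.14188752 [0.4799 0.3141 0.0822] [ 0.0119 -0.0002 -0.0434]
(290, 310) 0.14420556 [0.4872 0.3042 0.081 ] [ 0.0077 -0.0117 -0.0422]
28853 max tool z [-0.0875 -0.0514 -0.0402 -0.0354] [ 0.0105  0.0001 -0.0383]
```

The depth shows the visible finger ends sit about 38 to 46 mm behind the reported TCP. They shut at z≈0.078, just above the handle top at 0.068, and the rod has not moved. The reported TCP therefore lies beyond the real fingertips, so I'll open, go lower in steps and check by camera.

Request:
apply_moves(
  series=[
    {"dx": 2, "dy": 0, "dz": 0, "rx": 0, "ry": 0.005, "rz": 0, "grip": -0.4},
    {"dx": 2, "dy": 0, "dz": 0, "rx": 0, "ry": 0.005, "rz": 0, "grip": -0.4},
    {"dx": 2, "dy": 0, "dz": 0, "rx": 0, "ry": 0.005, "rz": 0, "grip": -0.4},
    {"dx": 2, "dy": 0, "dz": 0, "rx": 0, "ry": 0.005, "rz": 0, "grip": -0.4},
    {"dx": 2, "dy": 0, "dz": 0, "rx": 0, "ry": 0.005, "rz": 0, "grip": -0.4},
    {"dx": 2, "dy": 0, "dz": 0, "rx": 0, "ry": 0.005, "rz": 0, "grip": -0.4},
    {"dx": 2, "dy": 0, "dz": 0, "rx": 0, "ry": 0.005, "rz": 0, "grip": -0.4},
  ],
)

```text
clock: 3.62
ee_pos: [0.4896, 0.3171, 0.0389]
ee_rot: [-0.141, 0.99, 0.0, 0.0]
wrist_force: [-0.7, -0.3, 0.0]
width: 0.0595
```

Request:
apply_moves(
  series=[
    {"dx": 0, "dy": 0, "dz": 10, "rx": 0, "ry": 0, "rz": 0, "grip": -0.4},
    {"dx": 0, "dy": 0, "dz": 20, "rx": 0, "ry": 0, "rz": 0, "grip": -0.4},
    {"dx": 0, "dy": 0, "dz": 25, "rx": 0, "ry": 0, "rz": 0, "grip": -0.4},
    {"dx": 0, "dy": 0, "dz": 25, "rx": 0, "ry": 0, "rz": 0, "grip": -0.4},
  ],
)

```text
clock: 3.95
ee_pos: [0.4883, 0.3163, 0.0115]
ee_rot: [-0.141, 0.99, -0.001, -0.002]
wrist_force: [0.2, 0.1, -0.2]
width: 0.0599
```

```bash
python3 snap.py w5; python3 - <<'E'
from h import *
import pickle
s,i,p,d=pickle.load(open("pics/w5.pkl","rb"))
print(R.from_quat(s["ee_rot"]).as_matrix().round(4),s["wrist_force"])
C=cloud(i,d);T=R.from_quat(s["ee_rot"]).inv();L=T.apply((C-s["ee_pos"]).reshape(-1,3)).reshape(480,640,3)
np.save("pics/L5.npy",L)
for v in(290,300,310,320,330,340,350):
    print(v,[L[v,u].round(4).tolist() for u in (240,250,260,390,400,410)])
E
```

```text
3.95 [ 0.575  0.298 -0.245  1.031  0.     0.292] [0.4883 0.3163 0.0115] 0.0277 w 0.0599
[[-0.9602 -0.2794 -0.003 ]
 [-0.2794  0.9602 -0.002 ]
 [ 0.0035 -0.001  -1.    ]] [ 0.20917231  0.13264938 -0.18708711]
290 [[-0.0079, -0.0398, 0.0119], [-0.0078, -0.035, 0.0115], [-0.0042, -0.029, 0.0032], [-0.0041, 0.0292, 0.0029], [-0.0082, 0.0355, 0.0125], [-0.0076, 0.0399, 0.0112]]
300 [[-0.0126, -0.0399, 0.0109], [-0.0129, -0.0353, 0.0115], [-0.0099, -0.0295, 0.005], [-0.0098, 0.0297, 0.0048], [-0.0124, 0.0354, 0.0107], [-0.0128, 0.0403, 0.0116]]
310 [[-0.0177, -0.0401, 0.011], [-0.0175, -0.0353, 0.0104], [-0.0179, -0.0307, 0.0112], [-0.0143, 0.0297, 0.0037], [-0.018, 0.0358, 0.0116], [0.0055, 0.0298, -0.0375]]
320 [[0.0017, -0.0298, -0.0377], [-0.0234, -0.0358, 0.0118], [-0.0228, -0.0308, 0.0107], [-0.0201, 0.0302, 0.0053], [-0.0228, 0.0359, 0.0108], [0.002, 0.0299, -0.0382]]
330 [[-0.0018, -0.0298, -0.0383], [-0.0287, -0.0361, 0.0118], [-0.0283, -0.0311, 0.011], [-0.0282, 0.0314, 0.0109], [-0.0287, 0.0364, 0.012], [-0.0004, 0.0295, -0.0409]]
340 [[-0.0056, -0.03, -0.0386], [-0.0334, -0.0361, 0.0106], [-0.034, -0.0315, 0.0118], [-0.0335, 0.0316, 0.0108], [-0.0335, 0.0364, 0.0109], [-0.0045, 0.0298, -0.0404]]
350 [[-0.0086, -0.0298, -0.0403], [-0.0393, -0.0365, 0.0115], [-0.0388, -0.0315, 0.0107], [-0.0393, 0.0319, 0.0115], [-0.0387, 0.0366, 0.0106], [-0.0078, 0.0297, -0.0415]]
```

View pics/w5.png

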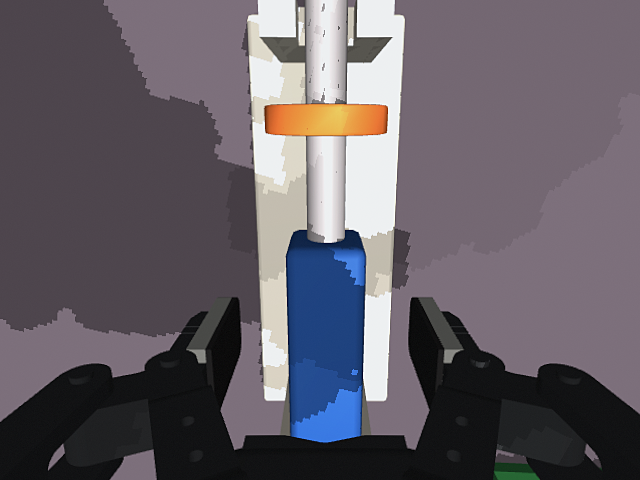

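The finger ends are now at z≈0.048, at about tool z -37 mm. I'll descend 10 mm more and close.

Request:
apply_moves(
  series=[
    {"dx": 0, "dy": 0, "dz": 8, "rx": 0, "ry": 0, "rz": 0, "grip": -0.4},
    {"dx": 0, "dy": 0, "dz": 11, "rx": 0, "ry": 0, "rz": 0, "grip": -0.4},
    {"dx": 0, "dy": 0, "dz": 11, "rx": 0, "ry": 0, "rz": 0, "grip": 0},
    {"dx": 0, "dy": 0, "dz": 11, "rx": 0, "ry": 0, "rz": 0, "grip": 1},
    {"dx": 0, "dy": 0, "dz": 11, "rx": 0, "ry": 0, "rz": 0, "grip": 1},
    {"dx": 0, "dy": 0, "dz": 11, "rx": 0, "ry": 0, "rz": 0, "grip": 1},
    {"dx": 0, "dy": 0, "dz": 11, "rx": 0, "ry": 0, "rz": 0, "grip": 1},
    {"dx": 0, "dy": 0, "dz": 11, "rx": 0, "ry": 0, "rz": 0, "grip": 1},
  ],
  grip_force=60,
)

```text
clock: 4.67
ee_pos: [0.4898, 0.3173, 0.0032]
ee_rot: [-0.141, 0.99, 0.0, 0.0]
wrist_force: [0.2, 0.3, 0.8]
width: 0.0233
```

```bash
python3 snap.py w6; python3 - <<'E'
from h import *
import pickle
s,i,p,d=pickle.load(open("pics/w6.pkl","rb"))
print(R.from_quat(s["ee_rot"]).as_matrix().round(4),s["wrist_force"])
E
```

```text
4.6667 [ 0.575  0.303 -0.257  1.01   0.     0.292] [0.4898 0.3173 0.0032] 0.0014 w 0.0233
[[-9.602e-01 -2.794e-01  5.000e-04]
 [-2.794e-01  9.602e-01  4.000e-04]
 [-5.000e-04  2.000e-04 -1.000e+00]] [0.21136157 0.27998662 0.78181714]
```

View pics/w6.png

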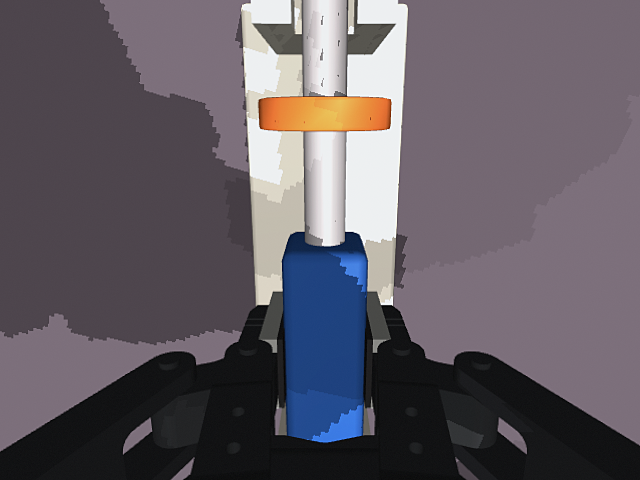

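Gripped at a width of 23.3 mm. Lifting straight up.

Request:
apply_moves(
  series=[
    {"dx": 0, "dy": 0, "dz": -15, "rx": 0, "ry": 0, "rz": 0, "grip": 1},
    {"dx": 0, "dy": 0, "dz": -40, "rx": 0, "ry": 0, "rz": 0, "grip": 1},
    {"dx": 0, "dy": 0, "dz": -75, "rx": 0, "ry": 0, "rz": 0, "grip": 1},
    {"dx": 0, "dy": 0, "dz": -115, "rx": 0, "ry": 0, "rz": 0, "grip": 1},
    {"dx": 0, "dy": 0, "dz": -155, "rx": 0, "ry": 0, "rz": 0, "grip": 1},
    {"dx": 0, "dy": 0, "dz": -190, "rx": 0, "ry": 0, "rz": 0, "grip": 1},
    {"dx": 0, "dy": 0, "dz": -215, "rx": 0, "ry": 0, "rz": 0, "grip": 1},
    {"dx": 0, "dy": 0, "dz": -230, "rx": 0, "ry": 0, "rz": 0, "grip": 1},
  ],
)

```text
clock: 5.38
ee_pos: [0.4903, 0.3176, 0.2368]
ee_rot: [-0.141, 0.99, 0.001, 0.002]
wrist_force: [0.9, 0.2, -2.1]
width: 0.0232
```

```bash
python3 - <<'E'
from station import r
from h import *
s=r.sense();print(s["ee_pos"],s["width"],s["wrist_force"])
print(delta(s,(.498,.14,.25),rodR(1.07-np.pi,0)))
E
```

```text
[0.49031423 0.31756184 0.23682391] 0.023154174194400374 [ 0.87567647  0.18964397 -2.14490474]
([42.2, -172.6, -13.6], [-0.0006, 0.0047, -0.7868])
```

Request:
apply_moves(
  series=[
    {"dx": 8, "dy": -25, "dz": -12, "rx": 0, "ry": 0, "rz": -0.1, "grip": 1},
    {"dx": 14, "dy": -55, "dz": -12, "rx": 0, "ry": 0, "rz": -0.22, "grip": 1},
    {"dx": 20, "dy": -85, "dz": -12, "rx": 0, "ry": 0, "rz": -0.34, "grip": 1},
    {"dx": 26, "dy": -115, "dz": -12, "rx": 0, "ry": 0, "rz": -0.46, "grip": 1},
    {"dx": 32, "dy": -140, "dz": -12, "rx": 0, "ry": 0, "rz": -0.58, "grip": 1},
    {"dx": 38, "dy": -160, "dz": -12, "rx": 0, "ry": 0, "rz": -0.7, "grip": 1},
    {"dx": 42, "dy": -172, "dz": -12, "rx": 0, "ry": 0, "rz": -0.787, "grip": 1},
    {"dx": 42, "dy": -172, "dz": -12, "rx": 0, "ry": 0, "rz": -0.787, "grip": 1},
  ],
)

```text
clock: 6.05
ee_pos: [0.4971, 0.138, 0.2451]
ee_rot: [-0.51, 0.86, -0.0, -0.0]
wrist_force: [1.0, 0.7, -0.7]
width: 0.0233
```

Request:
apply_moves(
  series=[
    {"dx": 0, "dy": 0, "dz": 0, "rx": 0, "ry": 0, "rz": 0, "grip": 1},
    {"dx": 0, "dy": 0, "dz": 0, "rx": 0, "ry": 0, "rz": 0, "grip": 1},
    {"dx": 0, "dy": 0, "dz": 0, "rx": 0, "ry": 0, "rz": 0, "grip": 1},
  ],
)

```text
clock: 6.3
ee_pos: [0.4974, 0.141, 0.2447]
ee_rot: [-0.51, 0.86, 0.0, -0.0]
wrist_force: [0.7, 0.1, 0.3]
width: 0.0234
```

```bash
python3 snap.py w7; python3 - <<'E'
from station import r
from h import *
p,d=r.capture("side");cv2.imwrite("pics/d7.png",p[:,:,::-1]);np.save("pics/d7.npy",d)
E
```

```text
6.3 [ 0.276  0.116  0.047  1.502  0.    -0.794] [0.4974 0.141  0.2447] 0.0075 w 0.0234
```

View pics/w7.png

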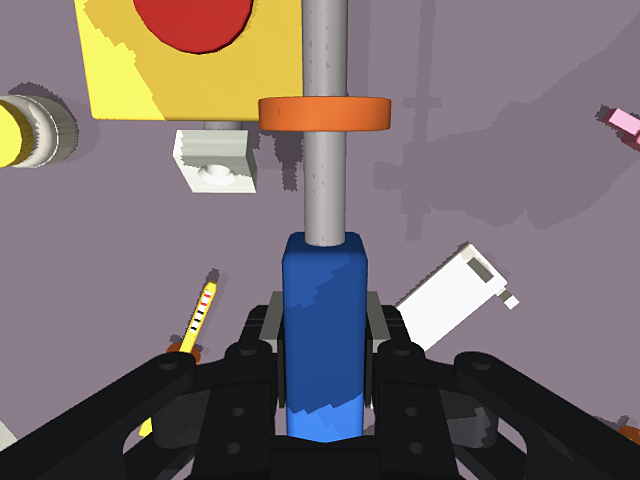

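View pics/d7.png

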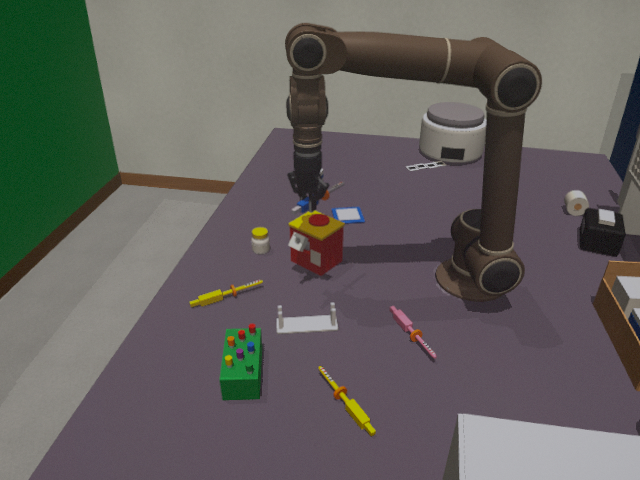

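The rod is held and the cradle is empty. The wrist view shows the guide block at (215,160) with its bore at (216,175) and the lid edge at row ~120. I'll enlarge it and fit with depth.

```bash
python3 - <<'E'
from h import *
import pickle
s,i,p,d=pickle.load(open("pics/w7.pkl","rb"))
cv2.imwrite("pics/w7c.png",cv2.resize(p[110:210,160:270,::-1],None,fx=7,fy=6,interpolation=cv2.INTER_CUBIC))
C=cloud(i,d)
# plane of mouth face: sample
for u,v in((185,185),(200,187),(245,187),(250,180),(190,172),(240,165),(240,172),(216,168)): print((u,v),C[v,u].round(4))
m=np.zeros((480,640),bool);m[168:190,182:252]=1
q=C[m]
# RANSAC plane
rng=np.random.default_rng(0);best=0
for _ in range(500):
    a=q[rng.choice(len(q),3,False)];n=np.cross(a[1]-a[0],a[2]-a[0]);n/=np.linalg.norm(n)+1e-12
    k=abs((q-a[0])@n)<.0015
    if k.sum()>best and n[2]*np.sign(n[2])>.4: best=k.sum();bk=k
f=q[bk];c=f.mean(0);n=np.linalg.svd(f-c)[2][2];n*=np.sign(n[2]);print("plane",best,len(q),c,n,"elev",np.degrees(np.arcsin(n[2])),"yaw",np.arctan2(n[1],n[0]))
# lid plane
m=np.zeros((480,640),bool);m[60:110,110:250]=1;q=C[m];print("lid z",np.median(q[:,2]),q[:,2].std())
lid=onplane(i,[(92,118.5),(301,119.5),(76,0),(303,0),(120,118.6),(280,119.4)],np.median(q[:,2]));print(lid.round(4));e=lid[1]-lid[0];print("lid edge yaw",np.arctan2(e[1],e[0]),np.linalg.norm(e),"->",np.arctan2(e[1],e[0])+np.pi/2)
e=lid[5]-lid[4];print(np.arctan2(e[1],e[0])+np.pi/2)
E
```

```text
(185, 185) [ 6.15e-01  7.10e-02 -3.00e-04]
(200, 187) [0.5655 0.0796 0.1122]
(245, 187) [0.5366 0.095  0.1145]
(250, 180) [0.5297 0.0922 0.1195]
(190, 172) [0.5607 0.0678 0.1276]
(240, 165) [0.5267 0.08   0.1354]
(240, 172) [0.5309 0.084  0.1277]
(216, 168) [0.5477 0.0737 0.1135]
plane 1062 1540 [0.54929706 0.08144666 0.11964607] [0.375432   0.66570332 0.64489526] elev 40.15782295995595 yaw 1.0572962450993075
lid z 0.14726165314334838 0.013386697798199277
[[ 0.5879  0.0135  0.1473]
 [ 0.4767  0.0744  0.1473]
 [ 0.556  -0.0415  0.1473]
 [ 0.4436  0.0186  0.1473]
 [ 0.5731  0.0215  0.1473]
 [ 0.4879  0.0682  0.1473]]
lid edge yaw 2.64097072357179 0.1267628067184462 -> 4.211767050366687
4.211444701155474
```

View pics/w7c.png

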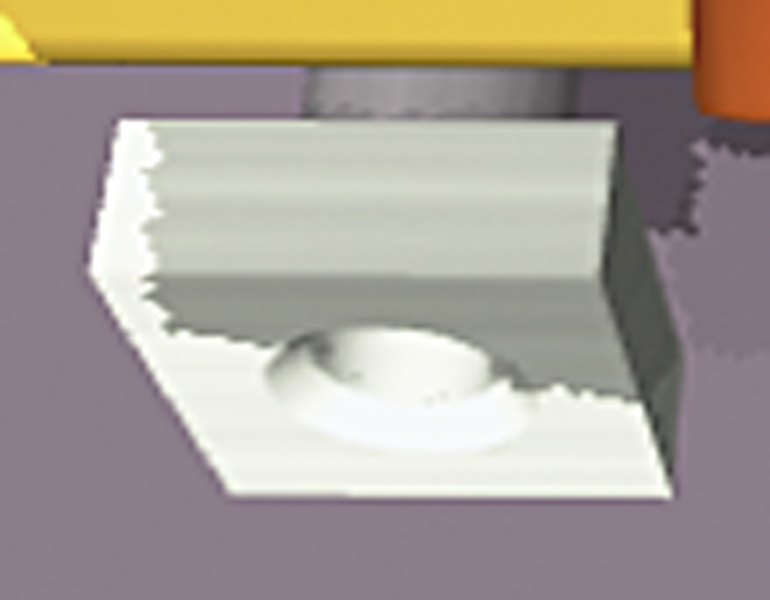

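```bash
python3 - <<'E'
from h import *
import pickle
s,i,p,d=pickle.load(open("pics/w7.pkl","rb"))
c0=np.array([0.54929706,0.08144666,0.11964607])
def cr(p): p=np.array(p,float);return np.c_[(p[:,0]+.5)/7-.5+160,(p[:,1]+.5)/6-.5+110]
uv=cr([(92,272),(603,278),(672,497),(230,494),(397,389),(265,385),(530,400),(397,325),(420,452)])
o,dr=ray(i,uv)
for yaw in(1.057,1.07):
    el=np.radians(40);n=np.array([np.cos(el)*np.cos(yaw),np.cos(el)*np.sin(yaw),np.sin(el)])
    P=o+(((c0-o)@n)/(dr@n))[:,None]*dr
    print(yaw,P.round(4).tolist()); print([round(np.linalg.norm(P[k]-P[(k+1)%4])*1000,1) for k in range(4)],"ctr corners",P[:4].mean(0).round(4),"ellipse",P[5:9].mean(0).round(4),P[4].round(4))
    for a,b in((0,1),(3,2)):
        e=P[a]-P[b];print("edge yaw",np.arctan2(-e[0],e[1])+0, (e[2]))
lid=onplane(i,[(92,118.5),(301,119.5)],.155)
print("lid@155",lid)
E
```

```text
1.057 [[0.5594, 0.0541, 0.1421], [0.5189, 0.0768, 0.1422], [0.5337, 0.1025, 0.1069], [0.5744, 0.08, 0.1065], [0.5467, 0.0777, 0.1251], [0.5576, 0.0711, 0.1255], [0.5363, 0.085, 0.1236], [0.54, 0.0718, 0.1351], [0.5517, 0.085, 0.1145]]
[np.float64(46.3), np.float64(46.1), np.float64(46.5), np.float64(46.5)] ctr corners [0.5466 0.0784 0.1244] ellipse [0.5464 0.0782 0.1247] [0.5467 0.0777 0.1251]
edge yaw -2.0817521036360462 -0.00015688391086782216
edge yaw -2.07642356154261 -0.0004527167396988774
1.07 [[0.5592, 0.0542, 0.1425], [0.519, 0.0768, 0.1418], [0.5338, 0.1026, 0.1064], [0.5742, 0.08, 0.1069], [0.5467, 0.0777, 0.1251], [0.5575, 0.0711, 0.1257], [0.5364, 0.085, 0.1234], [0.54, 0.0718, 0.135], [0.5517, 0.085, 0.1145]]
[np.float64(46.1), np.float64(46.2), np.float64(46.3), np.float64(46.4)] ctr corners [0.5466 0.0784 0.1244] ellipse [0.5464 0.0782 0.1247] [0.5467 0.0777 0.1251]
edge yaw -2.0833362197792953 0.0006456575461239455
edge yaw -2.0798550921467047 0.0004557942463515041
lid@155 [[0.58432124 0.0154117  0.155     ]
 [0.47628308 0.07452049 0.155     ]]
```

```bash
python3 - <<'E'
from h import *
import pickle
s,i,p,d=pickle.load(open("pics/w7.pkl","rb"))
C=cloud(i,d);T=R.from_quat(s["ee_rot"]).inv();L=T.apply((C-s["ee_pos"]).reshape(-1,3)).reshape(480,640,3)
for v in(20,50,80,150,180,210,235):
    row=L[v,300:352];k=(row[:,2]>-.075)&(row[:,2]<-.03);q=row[k]
    print("shaft",v,"x",np.median(q[:,0]).round(4),"ymid",((q[:,1].min()+q[:,1].max())/2).round(4),"w",np.ptp(q[:,1]).round(4),"topz",np.percentile(q[:,2],5).round(4))
for v in(250,270,300,340,400,430):
    row=L[v,275:375];k=(row[:,2]>-.075)&(row[:,2]<-.03);q=row[k];q2=L[v,315:335]
    print("handle",v,q2.mean(0).round(4),((q[:,1].min()+q[:,1].max())/2).round(4))
for v in range(92,136,3): print("col",v,L[v,325].round(4),L[v,290].round(4))
E
```

```text
shaft 20 x 0.0932 ymid 0.0006 w 0.0116 topz -0.0586
shaft 50 x 0.0865 ymid 0.0006 w 0.0118 topz -0.0581
shaft 80 x 0.0794 ymid 0.0006 w 0.0114 topz -0.0583
shaft 150 x 0.0618 ymid 0.0006 w 0.0113 topz -0.0583
shaft 180 x 0.0537 ymid 0.0006 w 0.0116 topz -0.0582
shaft 210 x 0.0453 ymid 0.0004 w 0.0117 topz -0.0588
shaft 235 x 0.0379 ymid 0.0009 w 0.0159 topz -0.0581
handle 250 [ 0.035   0.0006 -0.0616] 0.0006
handle 270 [ 0.0304  0.0006 -0.0652] 0.0006
handle 300 [ 0.0215  0.0006 -0.065 ] 0.0005
handle 340 [ 0.009   0.0006 -0.0648] 0.0006
handle 400 [-0.0107  0.0006 -0.0649] 0.0006
handle 430 [-0.0213  0.0006 -0.0649] 0.0006
col 92 [ 0.0764  0.0007 -0.0584] [ 0.0842 -0.0202  0.0976]
col 95 [ 0.0758  0.0007 -0.0572] [ 0.0825 -0.0203  0.0976]
col 98 [ 0.0746  0.0007 -0.0696] [ 0.0747 -0.0076 -0.0671]
col 101 [ 0.0739  0.0007 -0.0706] [ 0.0739 -0.0076 -0.0682]
col 104 [ 0.0732  0.0007 -0.0699] [ 0.0733 -0.0076 -0.0673]
col 107 [ 0.0726  0.0007 -0.0693] [ 0.0726 -0.0076 -0.0678]
col 110 [ 0.0719  0.0007 -0.0695] [ 0.0719 -0.0077 -0.0675]
col 113 [ 0.0712  0.0007 -0.0688] [ 0.0712 -0.0077 -0.0673]
col 116 [ 0.0706  0.0007 -0.0681] [ 0.0706 -0.0077 -0.0674]
col 119 [ 0.0699  0.0007 -0.0691] [ 0.0699 -0.0078 -0.067 ]
col 122 [ 0.0692  0.0007 -0.0695] [ 0.0692 -0.0077 -0.0676]
col 125 [ 0.0685  0.0007 -0.0701] [ 0.0685 -0.0078 -0.0671]
col 128 [ 0.0678  0.0007 -0.0696] [ 0.0678 -0.0078 -0.0672]
col 131 [ 0.0668  0.0007 -0.0587] [ 0.0567 -0.0324  0.2446]
col 134 [ 0.066   0.0007 -0.0577] [ 0.0539 -0.0323  0.2435]
```

The mouth is at (0.5466, 0.0783, 0.1247) and the guide yaw is about 1.064. In the tool frame the rod axis lies at y=+0.6 mm, z=-52 mm, with its origin at x≈0. Now I'll compute the pre-insertion moves.

```bash
cat >> h.py <<'E'
M=np.array([.5466,.0783,.1247]);YAW=1.064;EL=np.radians(40)
N=np.array([np.cos(EL)*np.cos(YAW),np.cos(EL)*np.sin(YAW),np.sin(EL)])
RT=rodR(YAW-np.pi,EL)
A=np.array([0,.0006,-.0521])   # rod origin in tool
def tcp_for(tipout): return M+N*tipout-RT.apply(A+[.165,0,0])
def report(s):
    R0=R.from_quat(s["ee_rot"]);G=np.c_[np.cross(np.array([-np.sin(YAW),np.cos(YAW),0]),N),np.array([-np.sin(YAW),np.cos(YAW),0]),N]
    tip=G.T@(s["ee_pos"]+R0.apply(A+[.165,0,0])-M);col=G.T@(s["ee_pos"]+R0.apply(A+[.075,0,0])-M)
    ax=R0.apply([1,0,0]);print("tip in guide mm",(tip*1000).round(1),"collar",(col*1000).round(1),"ang",np.arccos(min(1,-ax@N)).round(4),"F",s["wrist_force"].round(1),"w",round(s["width"],4),"q",s["joints"].round(2))
E
python3 - <<'E'
from station import r
from h import *
s=r.sense();t=tcp_for(.06);print(t)
print("A",delta(s,(t[0],t[1],s["ee_pos"][2]+.01),rodR(YAW-np.pi,0)))
print("B",delta(s,t,RT))
E
```

```text
[0.64703943 0.25798358 0.2294163 ]
A ([-174.4, -75.3, -10.0], [0.0002, -0.0, 0.0067])
B ([-174.4, -75.3, 15.3], [0.0025, -0.6982, 0.0064])
```

Request:
apply_moves(
  series=[
    {"dx": -20, "dy": -9, "dz": -10, "rx": 0, "ry": 0, "rz": 0.006, "grip": 1},
    {"dx": -50, "dy": -21, "dz": -10, "rx": 0, "ry": 0, "rz": 0.006, "grip": 1},
    {"dx": -85, "dy": -36, "dz": -10, "rx": 0, "ry": 0, "rz": 0.006, "grip": 1},
    {"dx": -120, "dy": -52, "dz": -10, "rx": 0, "ry": 0, "rz": 0.006, "grip": 1},
    {"dx": -150, "dy": -65, "dz": -10, "rx": 0, "ry": 0, "rz": 0.006, "grip": 1},
    {"dx": -168, "dy": -72, "dz": -10, "rx": 0, "ry": -0.06, "rz": 0.006, "grip": 1},
    {"dx": -174, "dy": -75, "dz": -8, "rx": 0, "ry": -0.15, "rz": 0.006, "grip": 1},
    {"dx": -174, "dy": -75, "dz": -5, "rx": 0, "ry": -0.26, "rz": 0.006, "grip": 1},
  ],
)

```text
clock: 7.07
ee_pos: [0.6491, 0.2607, 0.247]
ee_rot: [-0.504, 0.853, 0.068, 0.112]
wrist_force: [0.0, -0.6, -0.7]
width: 0.0233
```

```bash
python3 - <<'E'
from station import r
from h import *
s=r.sense();report(s)
print(delta(s,tcp_for(.06),RT))
E
```

```text
tip in guide mm [-76.1  -1.2 111.3] collar [-38.1  -0.9 192.9] ang 0.4356 F [ 0.  -0.6 -0.7] w 0.0233 q [ 0.3   0.29  0.24  1.33  0.18 -0.75]
([7.8, 0.5, 16.2], [0.0041, -0.4356, 0.0022])
```

Request:
apply_moves(
  series=[
    {"dx": 2, "dy": 0, "dz": 3, "rx": 0, "ry": -0.11, "rz": 0.002, "grip": 1},
    {"dx": 4, "dy": 0, "dz": 6, "rx": 0, "ry": -0.22, "rz": 0.002, "grip": 1},
    {"dx": 6, "dy": 0, "dz": 11, "rx": 0.002, "ry": -0.32, "rz": 0.002, "grip": 1},
    {"dx": 8, "dy": 0, "dz": 15, "rx": 0.003, "ry": -0.4, "rz": 0.002, "grip": 1},
    {"dx": 8, "dy": 0, "dz": 16, "rx": 0.004, "ry": -0.436, "rz": 0.002, "grip": 1},
    {"dx": 8, "dy": 0, "dz": 16, "rx": 0.004, "ry": -0.436, "rz": 0.002, "grip": 1},
    {"dx": 8, "dy": 0, "dz": 16, "rx": 0.004, "ry": -0.436, "rz": 0.002, "grip": 1},
    {"dx": 8, "dy": 0, "dz": 16, "rx": 0.004, "ry": -0.436, "rz": 0.002, "grip": 1},
  ],
)

```text
clock: 7.73
ee_pos: [0.6454, 0.2544, 0.2333]
ee_rot: [-0.476, 0.811, 0.172, 0.295]
wrist_force: [-0.1, 0.4, 0.5]
width: 0.0235
```

```bash
python3 snap.py w8; python3 - <<'E'
from station import r
from h import *
s=r.sense();report(s)
print("60",delta(s,tcp_for(.06),RT));print("20",delta(s,tcp_for(.02),RT))
for n,b in(("scene",(270,170,160,120)),("side",(230,150,160,130))):
    p,d=r.capture(n);x,y,w,h=b;cv2.imwrite(f"pics/{n}8.png",cv2.resize(p[y:y+h,x:x+w,::-1],None,fx=4.5,fy=4.5,interpolation=cv2.INTER_CUBIC))
E
```

```text
7.7333 [ 0.132  0.05  -0.251  0.805  0.538 -0.8  ] [0.6454 0.2544 0.2333] 0.0159 w 0.0235
tip in guide mm [-5.8 -0.2 59.9] collar [ -5.6  -0.2 149.9] ang 0.0021 F [ 0.8 -0.1  0.1] w 0.0233 q [ 0.13  0.05 -0.25  0.81  0.54 -0.8 ]
60 ([-0.2, 0.4, 5.4], [-0.0036, -0.0021, -0.0001])
20 ([39.8, 0.4, 5.5], [-0.0036, -0.0021, -0.0001])
```

View pics/scene8.png

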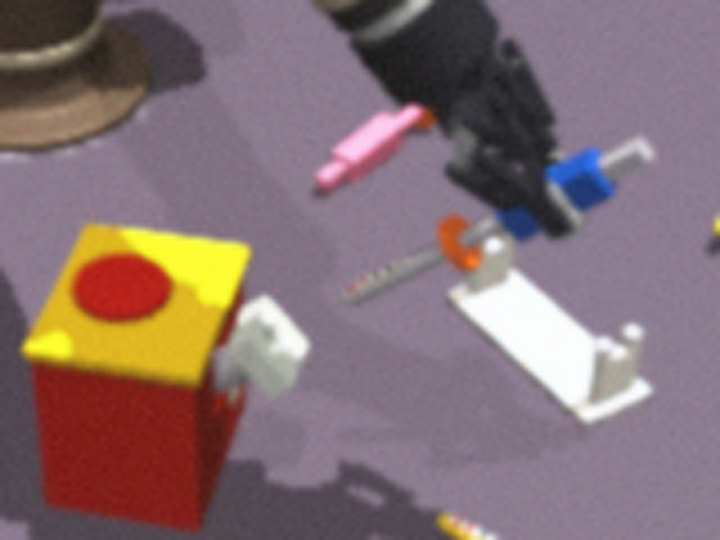

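View pics/side8.png

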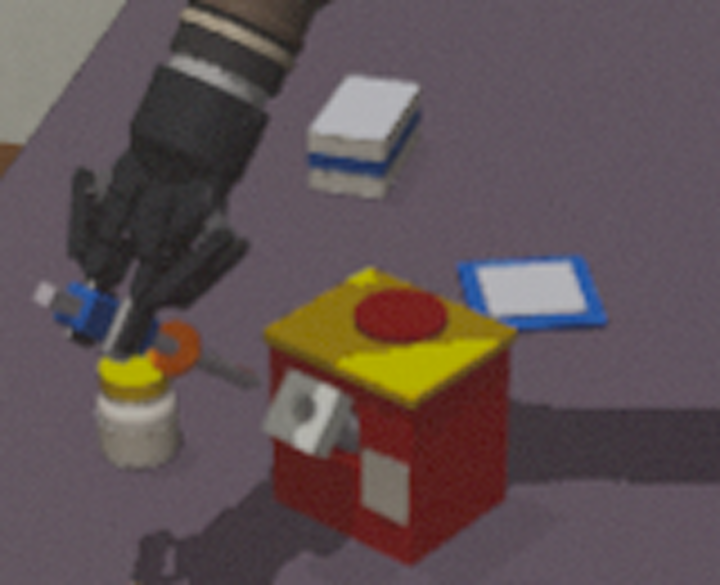

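View pics/w8.png

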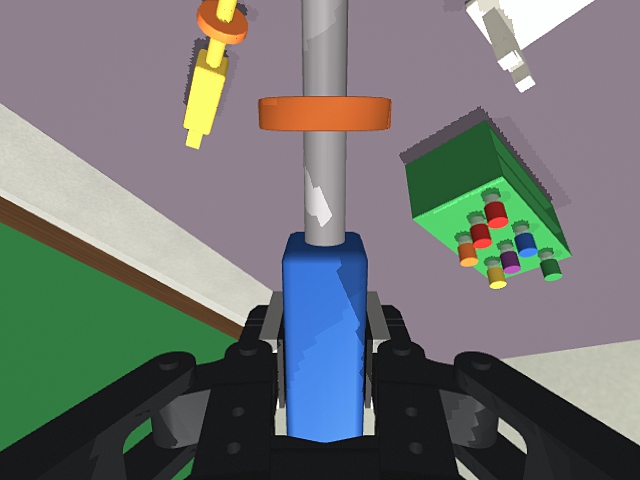

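The rod is at the guide's angle, about 60 mm out and 5.8 mm high. I'll go to 15 mm out and correct the height.

Request:
apply_moves(
  series=[
    {"dx": 0, "dy": 0, "dz": 6, "rx": -0.003, "ry": -0.002, "rz": 0, "grip": 1},
    {"dx": 12, "dy": 0, "dz": 6, "rx": -0.003, "ry": -0.002, "rz": 0, "grip": 1},
    {"dx": 25, "dy": 0, "dz": 6, "rx": -0.003, "ry": -0.002, "rz": 0, "grip": 1},
    {"dx": 35, "dy": 0, "dz": 6, "rx": -0.003, "ry": -0.002, "rz": 0, "grip": 1},
    {"dx": 42, "dy": 0, "dz": 6, "rx": -0.003, "ry": -0.002, "rz": 0, "grip": 1},
    {"dx": 45, "dy": 0, "dz": 6, "rx": -0.003, "ry": -0.002, "rz": 0, "grip": 1},
    {"dx": 45, "dy": 0, "dz": 6, "rx": -0.003, "ry": -0.002, "rz": 0, "grip": 1},
    {"dx": 45, "dy": 0, "dz": 6, "rx": -0.003, "ry": -0.002, "rz": 0, "grip": 1},
  ],
)

```text
clock: 8.55
ee_pos: [0.6301, 0.2266, 0.1992]
ee_rot: [-0.476, 0.81, 0.173, 0.295]
wrist_force: [0.5, -0.5, -1.7]
width: 0.0234
```

```bash
python3 - <<'E'
from station import r
from h import *
s=r.sense();report(s)
print("15",delta(s,tcp_for(.015),RT))
R0=R.from_quat(s["ee_rot"]);tip=s["ee_pos"]+R0.apply(A+[.165,0,0])
for n,b in(("scene",(300,205,90,70)),("side",(270,205,90,70))):
    i=r.camera_info(n);p,d=r.capture(n);x,y,w,h=b;k=8
    q=proj(i,[tip,M,s["ee_pos"]+R0.apply(A+[.075,0,0])]);print(n,((q-[x,y]+.5)*k-.5).round(1).tolist())
    cv2.imwrite(f"pics/{n}9.png",cv2.resize(p[y:y+h,x:x+w,::-1],None,fx=k,fy=k,interpolation=cv2.INTER_CUBIC))
E
```

```text
tip in guide mm [ 0.3 -0.1 13.3] collar [  0.3  -0.3 103.3] ang 0.0016 F [ 0.5 -0.5 -1.7] w 0.0234 q [ 0.08  0.03 -0.34  0.76  0.56 -0.85]
15 ([-1.7, 0.5, -0.2], [-0.0012, 0.0003, -0.0016])
scene [[279.3, 314.3], [252.0, 327.0], [469.4, 219.7]]
side [[197.1, 282.6], [215.9, 289.7], [66.2, 227.5]]
```

View pics/scene9.png

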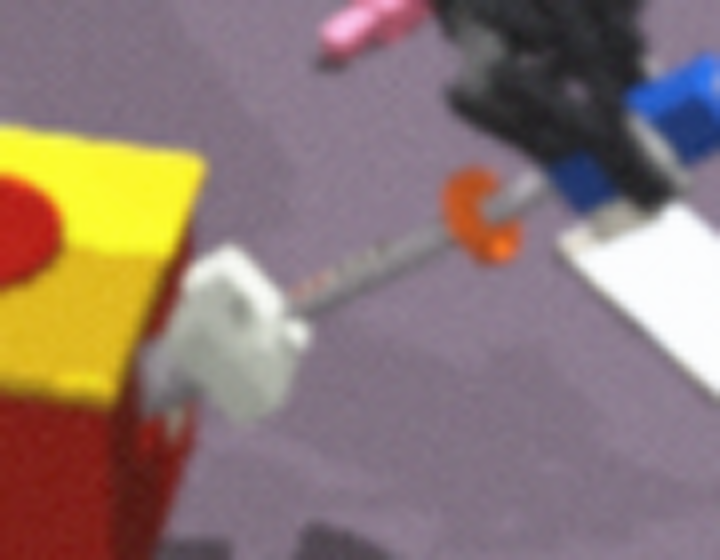

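View pics/side9.png

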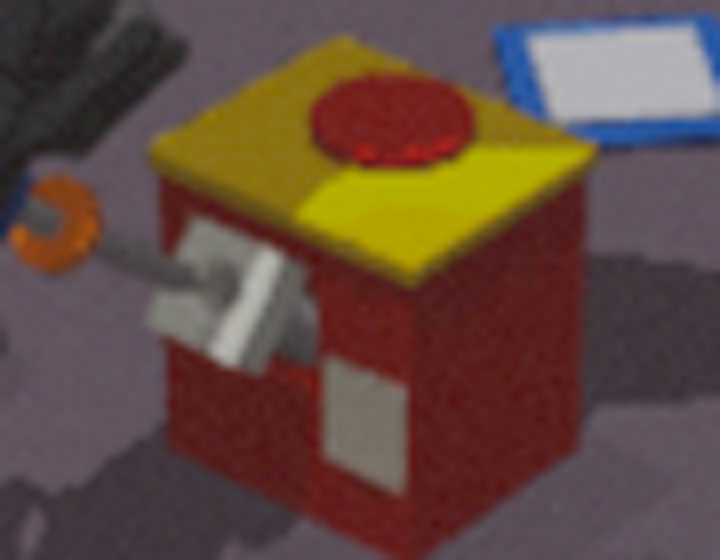

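```bash
python3 - <<'E'
from station import r
from h import *
s=r.sense()
R0=R.from_quat(s["ee_rot"])
Y=np.array([-np.sin(YAW),np.cos(YAW),0]);X=np.cross(Y,N)
out=[]
for n,b,f in(("scene",(310,225,45,35),"pics/scene0.png"),("side",(280,220,45,35),"pics/side0.png")):
    i=r.camera_info(n);x,y,w,h=b;k=8
    im=cv2.resize(cv2.imread(f)[y:y+h,x:x+w],None,fx=k,fy=k,interpolation=cv2.INTER_CUBIC)
    im2=im.copy()
    Q=lambda P:((proj(i,P)-[x,y]+.5)*k-.5).round().astype(int)
    face=[M+.023*(a*X+c*Y) for a,c in((1,1),(1,-1),(-1,-1),(-1,1))]
    back=[q-.02*N for q in face]
    for F in(face,back): cv2.polylines(im2,[Q(F)],True,(255,0,255),1)
    t=np.linspace(0,6.28,40);cv2.polylines(im2,[Q([M+.013*(np.cos(a)*X+np.sin(a)*Y) for a in t])],True,(0,200,0),1)
    out.append(np.hstack([im,im2]))
cv2.imwrite("pics/ov.png",np.vstack(out))
E
```

```text
(no output)
```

View pics/ov.png

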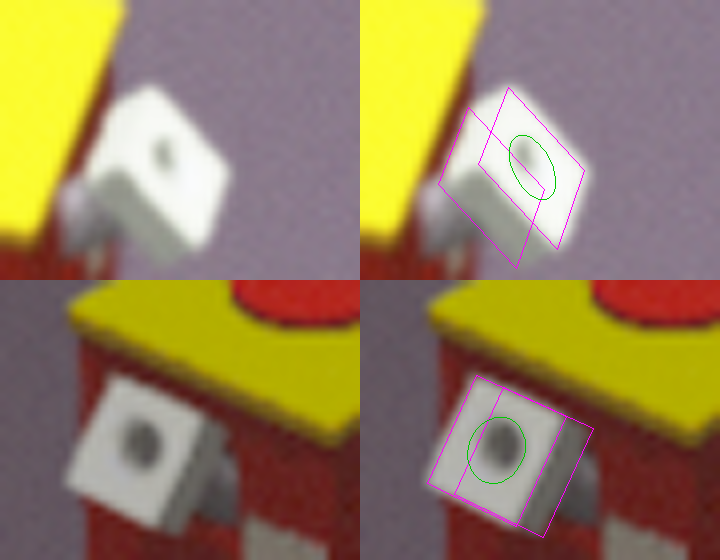

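The projected block outline matches both views, so the mouth position is confirmed, and the rod is within about 0.5 mm of the bore axis by calculation. Inserting the first part.

Request:
apply_moves(
  series=[
    {"dx": 6, "dy": 0, "dz": 0, "rx": 0, "ry": 0, "rz": 0, "grip": 1},
    {"dx": 12, "dy": 0, "dz": 0, "rx": 0, "ry": 0, "rz": 0, "grip": 1},
    {"dx": 18, "dy": 0, "dz": 0, "rx": 0, "ry": 0, "rz": 0, "grip": 1},
    {"dx": 24, "dy": 0, "dz": 0, "rx": 0, "ry": 0, "rz": 0, "grip": 1},
    {"dx": 30, "dy": 0, "dz": 0, "rx": 0, "ry": 0, "rz": 0, "grip": 1},
    {"dx": 36, "dy": 0, "dz": 0, "rx": 0, "ry": 0, "rz": 0, "grip": 1},
    {"dx": 40, "dy": 0, "dz": 0, "rx": 0, "ry": 0, "rz": 0, "grip": 1},
    {"dx": 40, "dy": 0, "dz": 0, "rx": 0, "ry": 0, "rz": 0, "grip": 1},
  ],
)

```text
clock: 9.32
ee_pos: [0.6144, 0.1994, 0.1722]
ee_rot: [-0.476, 0.811, 0.174, 0.294]
wrist_force: [0.4, 0.2, -0.4]
width: 0.0235
```

```bash
python3 snap.py w10; python3 - <<'E'
from station import r
from h import *
s=r.sense();report(s)
print("col at 3",delta(s,tcp_for(-.087),RT))
E
```

```text
9.3167 [ 0.031  0.021 -0.41   0.735  0.584 -0.906] [0.6144 0.1994 0.1722] 0.019 w 0.0235
tip in guide mm [  0.5   0.3 -27.4] collar [ 0.6  0.1 62.6] ang 0.0023 F [ 0.2  0.3 -0.5] w 0.0233 q [ 0.03  0.02 -0.41  0.73  0.58 -0.91]
col at 3 ([59.6, -0.1, -0.6], [-0.0005, -0.0004, -0.0022])
```

View pics/w10.png

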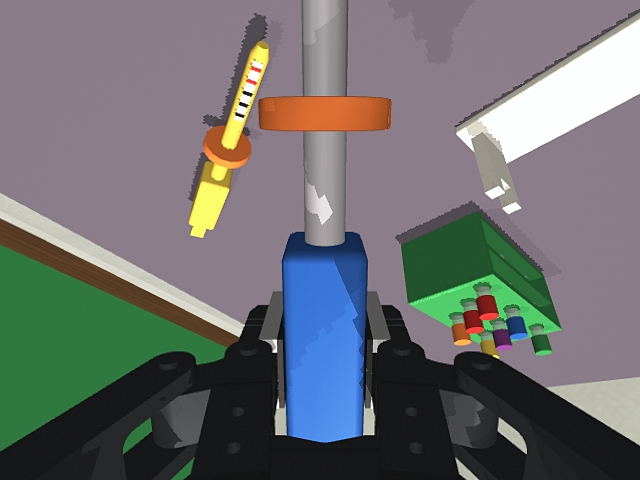

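The tip is 27 mm in with almost no force, and the rod has not moved in the grip (collar still at rows 98-130). Continuing.

Request:
apply_moves(
  series=[
    {"dx": 8, "dy": 0, "dz": -0.5, "rx": 0, "ry": 0, "rz": -0.002, "grip": 1},
    {"dx": 17, "dy": 0, "dz": -0.5, "rx": 0, "ry": 0, "rz": -0.002, "grip": 1},
    {"dx": 26, "dy": 0, "dz": -0.5, "rx": 0, "ry": 0, "rz": -0.002, "grip": 1},
    {"dx": 35, "dy": 0, "dz": -0.5, "rx": 0, "ry": 0, "rz": -0.002, "grip": 1},
    {"dx": 43, "dy": 0, "dz": -0.5, "rx": 0, "ry": 0, "rz": -0.002, "grip": 1},
    {"dx": 50, "dy": 0, "dz": -0.5, "rx": 0, "ry": 0, "rz": -0.002, "grip": 1},
    {"dx": 54, "dy": 0, "dz": -0.5, "rx": 0, "ry": 0, "rz": -0.002, "grip": 1},
    {"dx": 54, "dy": 0, "dz": -0.5, "rx": 0, "ry": 0, "rz": -0.002, "grip": 1},
  ],
)

```text
clock: 10.03
ee_pos: [0.5941, 0.163, 0.1379]
ee_rot: [-0.476, 0.81, 0.173, 0.294]
wrist_force: [-0.6, -1.0, -0.9]
width: 0.0235
```

```bash
python3 snap.py w11; python3 - <<'E'
from station import r
from h import *
s=r.sense();report(s)
print("col at 0",delta(s,tcp_for(-.09),RT))
E
```

```text
10.0333 [-0.041  0.013 -0.49   0.708  0.611 -0.99 ] [0.5941 0.163  0.1379] 0.0222 w 0.0235
tip in guide mm [  0.   -0.  -81.3] collar [ 0.1 -0.   8.7] ang 0.0003 F [ 0.9  0.1 -0.2] w 0.0236 q [-0.04  0.01 -0.49  0.71  0.61 -0.99]
col at 0 ([8.7, 0.1, -0.1], [-0.0005, -0.0003, -0.0002])
```

View pics/w11.png

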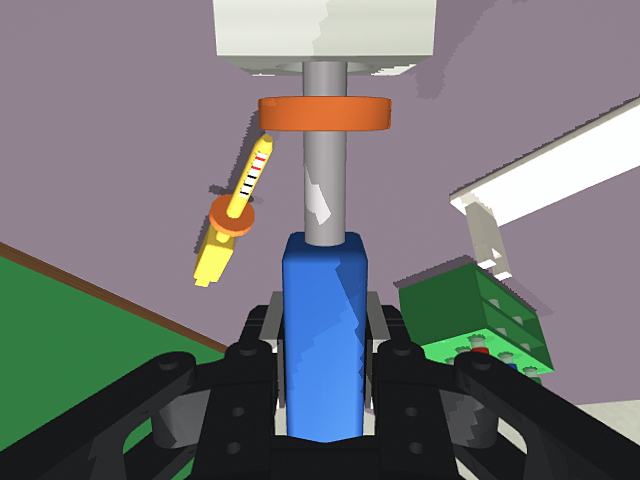

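The block face (rows 56-75) is centred on the shaft, with an 8.7 mm gap left to the collar. I'll creep in.

Request:
apply_moves(
  series=[
    {"dx": 3, "dy": 0, "dz": 0, "rx": 0, "ry": 0, "rz": 0, "grip": 1},
    {"dx": 5, "dy": 0, "dz": 0, "rx": 0, "ry": 0, "rz": 0, "grip": 1},
    {"dx": 6.5, "dy": 0, "dz": 0, "rx": 0, "ry": 0, "rz": 0, "grip": 1},
    {"dx": 7.5, "dy": 0, "dz": 0, "rx": 0, "ry": 0, "rz": 0, "grip": 1},
    {"dx": 8, "dy": 0, "dz": 0, "rx": 0, "ry": 0, "rz": 0, "grip": 1},
    {"dx": 8, "dy": 0, "dz": 0, "rx": 0, "ry": 0, "rz": 0, "grip": 1},
  ],
)

```text
clock: 10.58
ee_pos: [0.5918, 0.1584, 0.1337]
ee_rot: [-0.477, 0.81, 0.173, 0.295]
wrist_force: [0.5, 0.0, -0.1]
width: 0.0232
```

```bash
python3 - <<'E'
from station import r
from h import *
report(r.sense())
E
python3 snap.py w12; python3 -c "
import cv2;im=cv2.imread('pics/w12.png');cv2.imwrite('pics/w12c.png',cv2.resize(im[20:150,220:430],None,fx=3.5,fy=3.5,interpolation=2))"
```

```text
tip in guide mm [  0.1  -0.1 -88.7] collar [ 0.1 -0.   1.3] ang 0.0007 F [ 0.5  0.  -0.1] w 0.0232 q [-0.05  0.01 -0.5   0.7   0.62 -1.  ]
10.5833 [-0.051  0.012 -0.5    0.705  0.615 -1.002] [0.5918 0.1584 0.1337] 0.0015 w 0.0232
```

View pics/w12c.png

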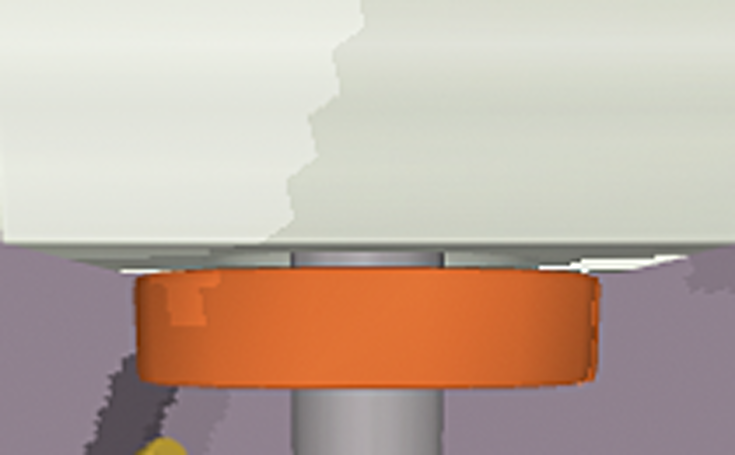

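About 1-2 mm remains. I'll press gently until the force shows.

Request:
apply_moves(
  series=[
    {"dx": 0.5, "dy": 0, "dz": 0, "rx": 0, "ry": 0, "rz": 0, "grip": 1},
    {"dx": 1, "dy": 0, "dz": 0, "rx": 0, "ry": 0, "rz": 0, "grip": 1},
    {"dx": 1.5, "dy": 0, "dz": 0, "rx": 0, "ry": 0, "rz": 0, "grip": 1},
    {"dx": 2, "dy": 0, "dz": 0, "rx": 0, "ry": 0, "rz": 0, "grip": 1},
    {"dx": 2, "dy": 0, "dz": 0, "rx": 0, "ry": 0, "rz": 0, "grip": 1},
    {"dx": 2, "dy": 0, "dz": 0, "rx": 0, "ry": 0, "rz": 0, "grip": 1},
  ],
)

```text
clock: 11.13
ee_pos: [0.5913, 0.1576, 0.1332]
ee_rot: [-0.477, 0.809, 0.173, 0.296]
wrist_force: [0.7, 3.7, 2.2]
width: 0.0232
```

```bash
python3 - <<'E'
from station import r
from h import *
report(r.sense())
E
python3 snap.py w13; python3 -c "
import cv2;im=cv2.imread('pics/w13.png');cv2.imwrite('pics/w13c.png',cv2.resize(im[20:150,220:430],None,fx=3.5,fy=3.5,interpolation=2))"
```

```text
tip in guide mm [  0.1  -0.2 -89.9] collar [ 0.  -0.1  0.1] ang 0.002 F [0.7 3.7 2.2] w 0.0232 q [-0.05  0.01 -0.5   0.7   0.62 -1.01]
11.1333 [-0.054  0.012 -0.502  0.703  0.617 -1.005] [0.5913 0.1576 0.1332] 0.0019 w 0.0232
```

View pics/w13c.png

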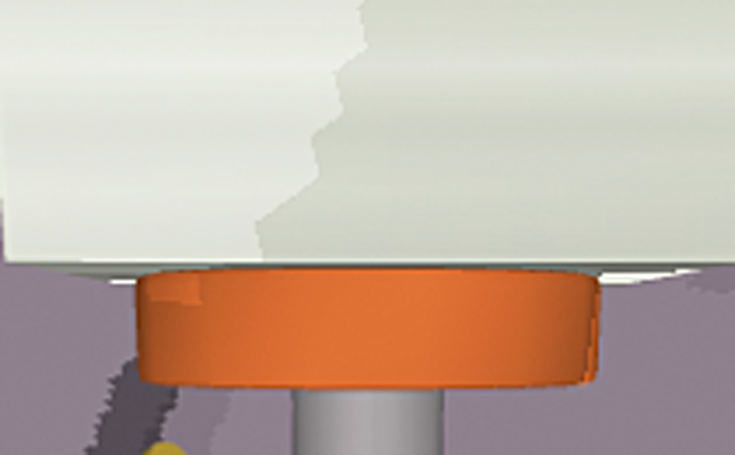

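The collar is seated: model gap 0.1 mm, about 4 N pushing back along the bore, and no gap visible. I'll hold briefly.

Request:
apply_moves(
  series=[
    {"dx": 0.7, "dy": 0, "dz": 0, "rx": 0, "ry": 0, "rz": 0, "grip": 1},
    {"dx": 0.7, "dy": 0, "dz": 0, "rx": 0, "ry": 0, "rz": 0, "grip": 1},
    {"dx": 0.7, "dy": 0, "dz": 0, "rx": 0, "ry": 0, "rz": 0, "grip": 1},
    {"dx": 0.7, "dy": 0, "dz": 0, "rx": 0, "ry": 0, "rz": 0, "grip": 1},
    {"dx": 0.7, "dy": 0, "dz": 0, "rx": 0, "ry": 0, "rz": 0, "grip": 1},
    {"dx": 0.7, "dy": 0, "dz": 0, "rx": 0, "ry": 0, "rz": 0, "grip": 1},
  ],
)

```text
clock: 11.68
ee_pos: [0.5913, 0.1576, 0.1333]
ee_rot: [-0.477, 0.809, 0.174, 0.296]
wrist_force: [2.1, 6.8, 1.8]
width: 0.0227
```

```bash
python3 - <<'E'
from station import r
from h import *
s=r.sense();report(s)
print("out 30",delta(s,tcp_for(.03),RT))
E
```

```text
tip in guide mm [  0.2  -0.4 -89.9] collar [-0.  -0.2  0.1] ang 0.0034 F [2.1 6.8 1.8] w 0.0227 q [-0.05  0.01 -0.5   0.7   0.62 -1.01]
out 30 ([-119.7, -0.3, 0.5], [-0.0002, 0.0027, 0.0022])
```

Force rose to 7 N with no further travel, so the collar is on the stop. Drawing it out along the bore.

Request:
apply_moves(
  series=[
    {"dx": -6, "dy": 0, "dz": 0, "rx": 0, "ry": 0, "rz": 0, "grip": 1},
    {"dx": -18, "dy": 0, "dz": 0, "rx": 0, "ry": 0, "rz": 0, "grip": 1},
    {"dx": -33, "dy": 0, "dz": 0.2, "rx": 0, "ry": 0, "rz": 0, "grip": 1},
    {"dx": -50, "dy": 0, "dz": 0.3, "rx": 0, "ry": 0, "rz": 0, "grip": 1},
    {"dx": -68, "dy": 0, "dz": 0.4, "rx": 0, "ry": 0, "rz": 0, "grip": 1},
    {"dx": -88, "dy": 0, "dz": 0.5, "rx": 0, "ry": 0, "rz": 0, "grip": 1},
    {"dx": -108, "dy": 0, "dz": 0.5, "rx": 0, "ry": 0, "rz": 0, "grip": 1},
    {"dx": -120, "dy": 0, "dz": 0.5, "rx": 0, "ry": 0, "rz": 0, "grip": 1},
  ],
)

```text
clock: 12.35
ee_pos: [0.6369, 0.2392, 0.2114]
ee_rot: [-0.477, 0.809, 0.173, 0.296]
wrist_force: [1.1, -0.7, -0.7]
width: 0.0233
```

Request:
apply_moves(
  series=[
    {"dx": -10, "dy": 0, "dz": 0, "rx": 0, "ry": 0, "rz": 0, "grip": 1},
    {"dx": -25, "dy": 0, "dz": 0, "rx": 0, "ry": 0, "rz": 0, "grip": 1},
    {"dx": -35, "dy": 0, "dz": 0, "rx": 0, "ry": 0, "rz": 0, "grip": 1},
    {"dx": -40, "dy": 0, "dz": 0, "rx": 0, "ry": 0, "rz": 0, "grip": 1},
    {"dx": -40, "dy": 0, "dz": 0, "rx": 0, "ry": 0, "rz": 0, "grip": 1},
  ],
)

```text
clock: 12.77
ee_pos: [0.6508, 0.2647, 0.2352]
ee_rot: [-0.477, 0.809, 0.173, 0.295]
wrist_force: [0.6, -0.4, -0.7]
width: 0.0231
```

```bash
python3 snap.py w14;python3 - <<'E'
from station import r
from h import *
s=r.sense();report(s)
p,d=r.capture("scene");cv2.imwrite("pics/scene14.png",p[:,:,::-1])
E
```

```text
12.7667 [ 0.147  0.061 -0.237  0.8    0.535 -0.787] [0.6508 0.2647 0.2352] 0.0314 w 0.0231
tip in guide mm [ 0.6  0.  68.6] collar [7.000e-01 1.000e-01 1.586e+02] ang 0.0009 F [ 0.   0.1 -0.5] w 0.0232 q [ 0.15  0.06 -0.24  0.8   0.54 -0.79]
```

View pics/scene14.png

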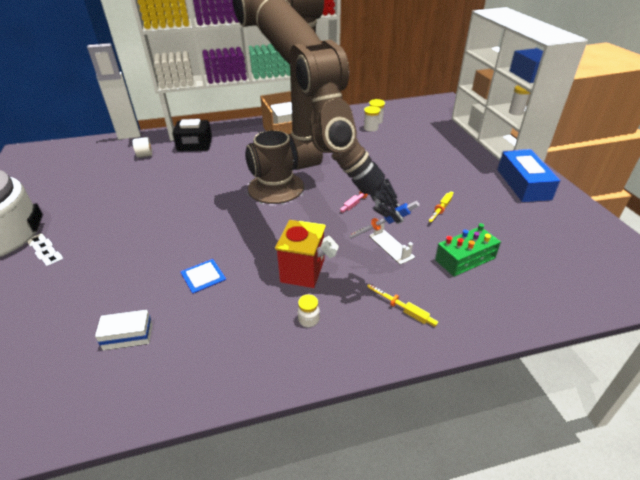

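View pics/w14.png

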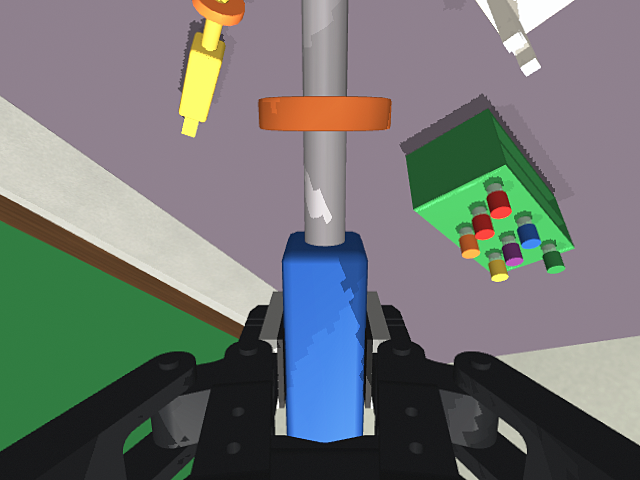

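The rod is fully out and still held as before, and cup, carton and rack are undisturbed. Next I level the rod, raise it and plan the swing to the tile with the rod pointing back towards the robot (yaw = π), handle at about (0.607, -0.31).

```bash
python3 - <<'E'
from station import r
from h import *
s=r.sense()
print(delta(s,(.65,.25,.28),rodR(YAW-np.pi,0)))
E
```

```text
([-20.4, -6.7, -43.2], [-0.0001, 0.697, 0.0])
```

Request:
apply_moves(
  series=[
    {"dx": -3, "dy": -1, "dz": -8, "rx": 0, "ry": 0.1, "rz": 0, "grip": 1},
    {"dx": -7, "dy": -2, "dz": -16, "rx": 0, "ry": 0.22, "rz": 0, "grip": 1},
    {"dx": -11, "dy": -4, "dz": -24, "rx": 0, "ry": 0.34, "rz": 0, "grip": 1},
    {"dx": -15, "dy": -5, "dz": -32, "rx": 0, "ry": 0.46, "rz": 0, "grip": 1},
    {"dx": -18, "dy": -6, "dz": -40, "rx": 0, "ry": 0.58, "rz": 0, "grip": 1},
    {"dx": -20, "dy": -7, "dz": -43, "rx": 0, "ry": 0.67, "rz": 0, "grip": 1},
    {"dx": -20, "dy": -7, "dz": -43, "rx": 0, "ry": 0.697, "rz": 0, "grip": 1},
    {"dx": -20, "dy": -7, "dz": -43, "rx": 0, "ry": 0.697, "rz": 0, "grip": 1},
  ],
)

```text
clock: 13.53
ee_pos: [0.6513, 0.2515, 0.2771]
ee_rot: [-0.508, 0.861, 0.0, -0.002]
wrist_force: [0.3, 0.6, -2.4]
width: 0.0233
```

```bash
python3 - <<'E'
from station import r
from h import *
s=r.sense();print(s["ee_pos"],s["joints"].round(3),s["width"],R.from_quat(s["ee_rot"]).as_matrix().round(3).tolist())
print(delta(s,(.63,-.03,.28),rodR(-np.pi+.4,0)))
print(delta(s,(.607,-.31,.28),rodR(-np.pi,0)))
E
```

```text
[0.65125741 0.25146969 0.27712972] [ 0.369  0.525  0.681  1.73  -0.    -0.697] 0.023320376302165078 [[-0.484, -0.875, -0.003], [-0.875, 0.484, -0.001], [0.003, 0.002, -1.0]]
([256.6, -117.6, -2.4], [0.0012, -0.0033, 0.6657])
([512.8, -232.9, -2.0], [0.0006, -0.0036, 1.0657])
```

Request:
apply_moves(
  series=[
    {"dx": 15, "dy": -7, "dz": -2, "rx": 0, "ry": 0, "rz": 0.04, "grip": 1},
    {"dx": 42, "dy": -19, "dz": -2, "rx": 0, "ry": 0, "rz": 0.1, "grip": 1},
    {"dx": 75, "dy": -34, "dz": -2, "rx": 0, "ry": 0, "rz": 0.18, "grip": 1},
    {"dx": 110, "dy": -50, "dz": -2, "rx": 0, "ry": 0, "rz": 0.26, "grip": 1},
    {"dx": 145, "dy": -66, "dz": -2, "rx": 0, "ry": 0, "rz": 0.34, "grip": 1},
    {"dx": 180, "dy": -82, "dz": -2, "rx": 0, "ry": 0, "rz": 0.42, "grip": 1},
    {"dx": 215, "dy": -98, "dz": -2, "rx": 0, "ry": 0, "rz": 0.5, "grip": 1},
    {"dx": 250, "dy": -114, "dz": -2, "rx": 0, "ry": 0, "rz": 0.58, "grip": 1},
  ],
)

```text
clock: 14.2
ee_pos: [0.6269, -0.0273, 0.2829]
ee_rot: [-0.236, 0.972, 0.0, 0.002]
wrist_force: [-0.1, 0.2, -0.8]
width: 0.0231
```

```bash
python3 - <<'E'
from station import r
from h import *
s=r.sense();print(s["ee_pos"],s["joints"].round(3),s["width"])
print(delta(s,(.607,-.31,.26),rodR(-np.pi,0)))
E
```

```text
[ 0.62690626 -0.0272545   0.28289647] [-4.400e-02  3.510e-01  4.300e-01  1.647e+00  1.000e-03 -5.210e-01] 0.02305142639500688
([147.7, -242.0, 22.6], [0.0001, 0.0034, 0.4775])
```

Request:
apply_moves(
  series=[
    {"dx": 18, "dy": -29, "dz": 0, "rx": 0, "ry": 0, "rz": 0.06, "grip": 1},
    {"dx": 38, "dy": -62, "dz": 0, "rx": 0, "ry": 0, "rz": 0.13, "grip": 1},
    {"dx": 58, "dy": -95, "dz": 0, "rx": 0, "ry": 0, "rz": 0.2, "grip": 1},
    {"dx": 78, "dy": -128, "dz": 0, "rx": 0, "ry": 0, "rz": 0.27, "grip": 1},
    {"dx": 98, "dy": -160, "dz": 0, "rx": 0, "ry": 0, "rz": 0.34, "grip": 1},
    {"dx": 117, "dy": -192, "dz": 5, "rx": 0, "ry": 0, "rz": 0.41, "grip": 1},
    {"dx": 134, "dy": -220, "dz": 10, "rx": 0, "ry": 0, "rz": 0.46, "grip": 1},
    {"dx": 147, "dy": -240, "dz": 15, "rx": 0, "ry": 0, "rz": 0.477, "grip": 1},
  ],
)

```text
clock: 14.87
ee_pos: [0.6079, -0.309, 0.2672]
ee_rot: [0.0, 1.0, -0.0, 0.001]
wrist_force: [0.5, 0.0, -1.3]
width: 0.0234
```

Request:
apply_moves(
  series=[
    {"dx": 0, "dy": 0, "dz": 5, "rx": 0, "ry": 0, "rz": 0, "grip": 1},
    {"dx": 0, "dy": 0, "dz": 5, "rx": 0, "ry": 0, "rz": 0, "grip": 1},
    {"dx": 0, "dy": 0, "dz": 5, "rx": 0, "ry": 0, "rz": 0, "grip": 1},
  ],
)

```text
clock: 15.12
ee_pos: [0.6089, -0.3051, 0.2623]
ee_rot: [-0.003, 1.0, 0.001, 0.001]
wrist_force: [-0.6, 0.0, -1.6]
width: 0.023
```

```bash
python3 snap.py w15;python3 - <<'E'
from station import r
from h import *
s=r.sense();print(delta(s,(.607,-.31,.06),rodR(-np.pi,0)))
R0=R.from_quat(s["ee_rot"]);print("tip",s["ee_pos"]+R0.apply(A+[.165,0,0]),R0.as_matrix().round(4).tolist())
p,d=r.capture("scene");cv2.imwrite("pics/scene15.png",p[:,:,::-1])
E
```

```text
15.1167 [-0.465  0.465  0.552  1.657  0.002 -0.471] [ 0.6089 -0.3051  0.2623] 0.0296 w 0.023
([2.9, -5.6, 202.8], [0.0006, 0.0022, 0.0065])
tip [ 0.44435294 -0.30500064  0.31454689] [[-1.0, -0.0066, 0.0022], [-0.0065, 1.0, 0.0006], [-0.0022, 0.0006, -1.0]]
```

View pics/w15.png

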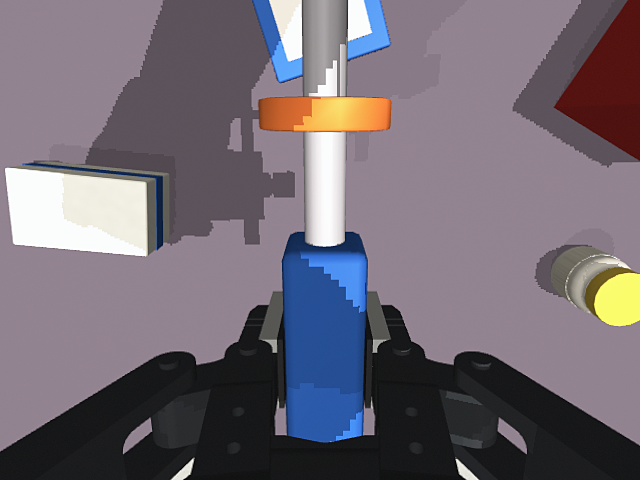

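View pics/scene15.png

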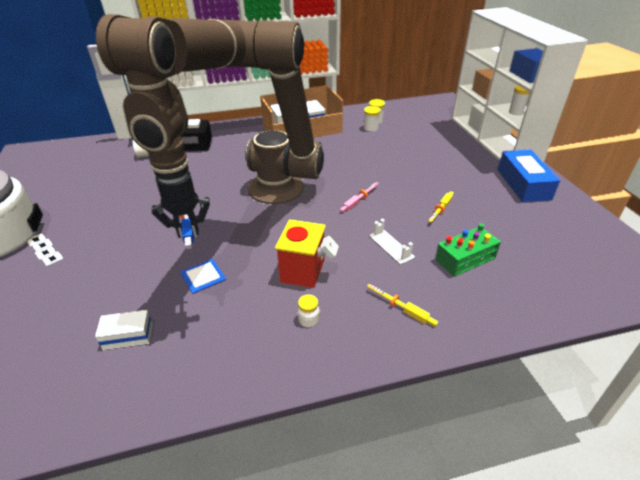

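```bash
python3 - <<'E'
from h import *
import pickle
s,i,p,d=pickle.load(open("pics/w15.pkl","rb"))
P=onplane(i,[(280,82),(391,44),(335.5,63)],.01);print(P.round(4))
e=(P[1]-P[0])[:2];L=np.linalg.norm(e);e/=L;n=np.array([-e[1],e[0]]);c=(P[0]+P[1])[:2]/2
for sg in(1,-1):print(L,c+sg*.055*n)
E
```

```text
[[ 0.509  -0.3476  0.01  ]
 [ 0.4761 -0.2452  0.01  ]
 [ 0.4922 -0.2958  0.01  ]]
0.10750686298782251 [ 0.44014679 -0.31322827]
0.10750686298782251 [ 0.54487572 -0.27958528]
```

All three cameras put the tile centre at about (0.441, -0.311). Lowering the tip to about 0.11 m there.

Request:
apply_moves(
  series=[
    {"dx": 3, "dy": -6, "dz": 25, "rx": 0, "ry": 0.002, "rz": 0.006, "grip": 1},
    {"dx": 3, "dy": -6, "dz": 60, "rx": 0, "ry": 0.002, "rz": 0.006, "grip": 1},
    {"dx": 3, "dy": -6, "dz": 95, "rx": 0, "ry": 0.002, "rz": 0.006, "grip": 1},
    {"dx": 3, "dy": -6, "dz": 130, "rx": 0, "ry": 0.002, "rz": 0.006, "grip": 1},
    {"dx": 3, "dy": -6, "dz": 160, "rx": 0, "ry": 0.002, "rz": 0.006, "grip": 1},
    {"dx": 3, "dy": -6, "dz": 182, "rx": 0, "ry": 0.002, "rz": 0.006, "grip": 1},
    {"dx": 3, "dy": -6, "dz": 196, "rx": 0, "ry": 0.002, "rz": 0.006, "grip": 1},
    {"dx": 3, "dy": -6, "dz": 202, "rx": 0, "ry": 0.002, "rz": 0.006, "grip": 1},
  ],
)

```text
clock: 15.88
ee_pos: [0.6067, -0.3087, 0.0577]
ee_rot: [-0.001, 1.0, 0.001, -0.002]
wrist_force: [0.1, 0.6, -0.6]
width: 0.0233
```

Request:
apply_moves(
  series=[
    {"dx": 0, "dy": 0, "dz": 0, "rx": 0, "ry": 0, "rz": 0, "grip": 1},
    {"dx": 0, "dy": 0, "dz": 0, "rx": 0, "ry": 0, "rz": 0, "grip": 1},
    {"dx": 0, "dy": 0, "dz": 0, "rx": 0, "ry": 0, "rz": 0, "grip": 1},
    {"dx": 0, "dy": 0, "dz": 0, "rx": 0, "ry": 0, "rz": 0, "grip": 1},
    {"dx": 0, "dy": 0, "dz": 0, "rx": 0, "ry": 0, "rz": 0, "grip": 1},
    {"dx": 0, "dy": 0, "dz": 0, "rx": 0, "ry": 0, "rz": 0, "grip": 1},
    {"dx": 0, "dy": 0, "dz": 0, "rx": 0, "ry": 0, "rz": 0, "grip": 1},
    {"dx": 0, "dy": 0, "dz": 0, "rx": 0, "ry": 0, "rz": 0, "grip": 1},
  ],
)

```text
clock: 16.55
ee_pos: [0.6078, -0.3108, 0.0602]
ee_rot: [-0.0, 1.0, 0.0, -0.0]
wrist_force: [0.4, 0.1, -0.7]
width: 0.0232
```

```bash
python3 snap.py w16;python3 - <<'E'
from station import r
from h import *
s=r.sense()
R0=R.from_quat(s["ee_rot"]);tip=s["ee_pos"]+R0.apply(A+[.165,0,0]);print("tip",tip,R0.as_matrix().round(4).tolist(),s["dq"].round(4),s["wrist_force"].round(2),s["width"])
for n in("scene","side"):
    i=r.camera_info(n);p,d=r.capture(n);cv2.imwrite(f"pics/{n}16.png",p[:,:,::-1]);q=proj(i,[tip,(.441,-.311,.01)]);print(n,q.round(1).tolist())
    x,y=q.mean(0).astype(int)-[60,45]
    print((x,y));cv2.imwrite(f"pics/{n}16c.png",cv2.resize(p[y:y+90,x:x+120,::-1],None,fx=5,fy=5,interpolation=cv2.INTER_CUBIC))
E
```

```text
16.55 [-0.473  0.454  0.09   1.208  0.    -0.474] [ 0.6078 -0.3108  0.0602] 0.0021 w 0.0232
tip [ 0.44274424 -0.31039148  0.11224441] [[-1.0, -0.001, -0.0007], [-0.001, 1.0, 0.0005], [0.0007, 0.0005, -1.0]] [ 0.0015  0.0007 -0.0013  0.002  -0.0002  0.001 ] [ 0.08 -0.28 -1.29] 0.023200830834720024
scene [[196.9, 249.7], [202.9, 273.9]]
(np.int64(139), np.int64(216))
side [[348.1, 189.7], [347.7, 213.9]]
(np.int64(287), np.int64(156))
```

View pics/scene16c.png

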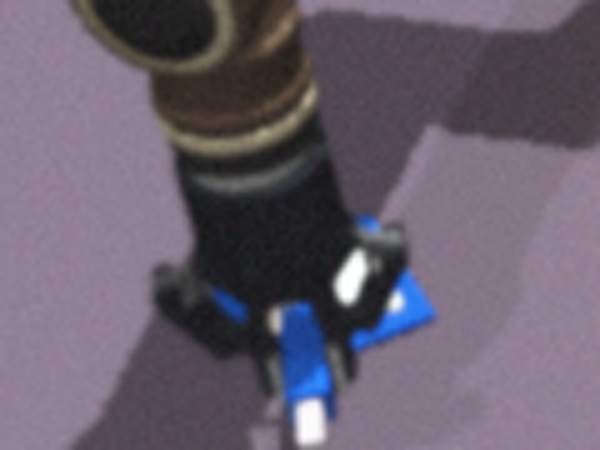

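View pics/side16c.png

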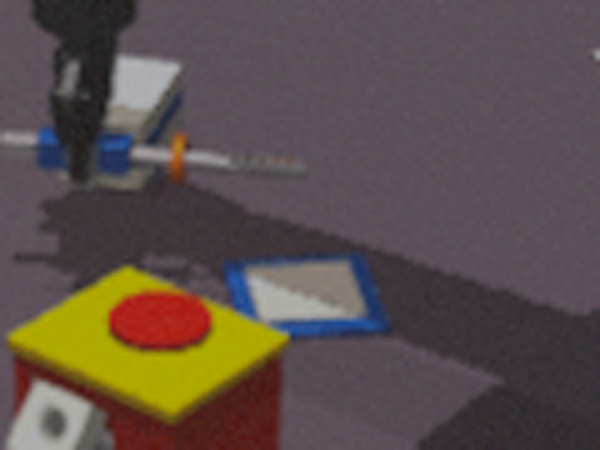

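View pics/w16.png

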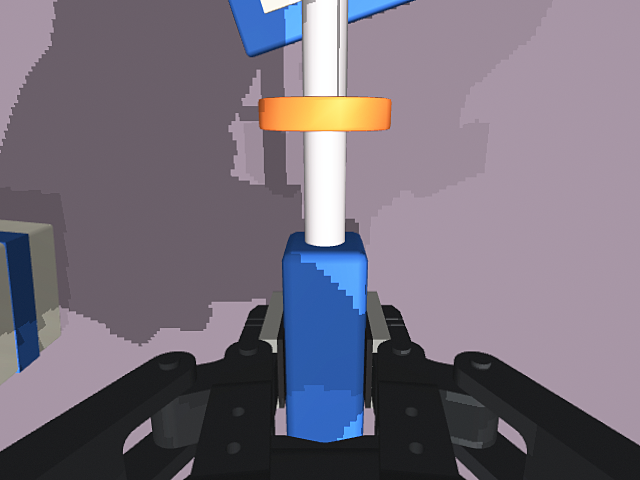

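View pics/side16.png

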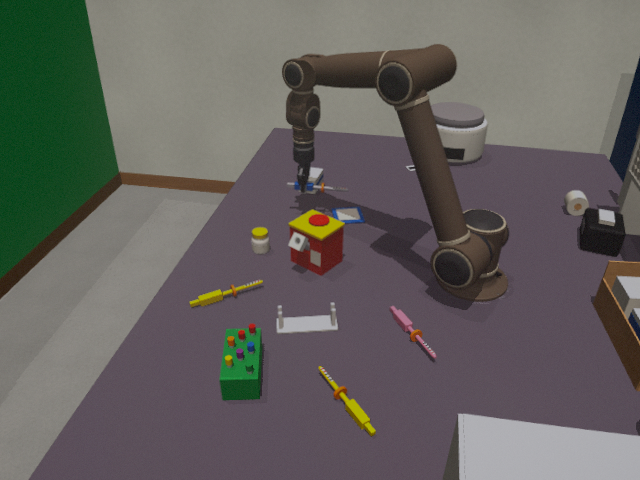

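The side view shows the tip at (347.5,189.4), against a prediction of (348.1,189.7). It is above the tile centre at (348,215), the rod is level and still, and nothing touches it. Handing in.

```bash
python3 -c "
from station import r
print(r.hand_in()); print(r.sense()['clock'])"
```

```text
the job is handed in; nothing more can be done
None
the job is handed in; nothing more can be done
```

I handed the job in at about 16.7 s on the robot's clock, well under the 54 s limit. By my own measurements every step was met, but the station reports no verdict.

**What was done:** I lifted the blue-handled rod straight out of the cradle and slid it into the guide. I pressed until the collar stopped against the mouth, then drew it fully out and held it level over the tile.

**Last checks:**
- **Insertion:** the collar was 0.1 mm from the mouth by calculation, with 4–7 N pushing back and no gap visible. The rod was tilted less than 0.004 rad from the bore. I held it there for over 0.5 s.
- **Withdrawal:** the tip was about 69 mm clear of the mouth, with the rod still gripped at a 23 mm opening.
- **Final pose:** the tip is at about (0.443, -0.310, 0.112) m, within about 3 mm of my tile-centre estimate of (0.441, -0.311). The rod is level within 0.001 rad with its scale side up, and the joints are still. The side camera agreed with the tip position to under a pixel.
- **Bystanders:** the cup, carton and rack looked unmoved in the pictures, though I did not measure their positions again.

**What failed or disagreed:**
- **Refused call:** the first move was refused because I had left out some fields, and nothing moved.
- **Missed grasp:** the first grasp closed just above the handle without touching the rod. The real fingertips sit about 35 mm behind the reported TCP, contrary to the interface text. I measured this with the wrist camera's depth and corrected for it.
- **Tile centre:** the scene and side cameras differed by about 8 mm along x. I used a value between the two that also fitted the wrist camera.

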